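# Stir the deburring stones under the bench lamp

### The job

Take the ball-ended stirring rod by its wooden handle from its sloping rest and stir the deburring stones in the steel bowl under the lamp: starting at the bowl's far side (away from the robot), go all the way round anticlockwise as seen from above (far, left, near, right, back to far), midway between the bowl's centre and its rim, with the ball pressed lightly on the bowl's floor, ploughing each stone of the outer ring out of its place as you go. Touch the stones only with the rod, keep them all in the bowl, do not press the bowl hard, do not bump the lamp, and leave the other things on the bench alone. Then lay the rod back in the groove of its rest, ball down on the little ledge as it lay before, and let go.

Things in the scene. Friction and masses are not known exactly. Their poses are not given: they have to be found in the camera images.
- rod: stirring rod, 183 mm long, about 0.16 kg: steel ball foot 24 mm across, 12 mm round steel shaft, square wooden handle 24 x 24 mm, 66 mm long, at the top. Origin at the ball's centre; its z axis runs up the shaft, x and y are square to the handle's flats. Handle from z = 105 to 171 mm
- rod_foot (a point): centre of the rod's ball foot (radius 12 mm)
- rod_grip (a point): middle of the rod's wooden handle, 138 mm up the shaft from rod_foot
- rest: fixed metal rest, base plate 130 x 90 x 12 mm, origin under its middle. Its open V-groove (top leaning 35 degrees from vertical towards the rest's -x) carries the shaft from 25 to 90 mm above the ball; a ledge at its foot stops the ball. Open towards +x and up (mouth 31 mm): the rod lifts straight up out of it and is lowered straight down into it; the handle stands free above it
- rest_foot (a point): point where the ball's centre sits when the rod lies in the rest: 30 mm towards +x from the rest's origin and 40 mm high
- rest_grip (a point): point where the middle of the handle is when the rod lies in the rest
- bowl: round open steel bowl, fixed to the bench; its axes are those of the world. 50 mm high, outer radius 72 mm at the bottom and 105 mm at the rim, walls 4 mm, flat floor 5 mm thick with inner radius about 68 mm. Origin at the centre of its underside
- bowl_floor (a point): centre of the bowl's inner floor, 5 mm above the bench
- lamp: fixed bench lamp; origin on the bench near the bowl's centre. Its bar, 170 mm (x) by 40 mm (y), underside 190 mm up, hangs over the bowl's right half, from 17 to 57 mm right (-y) of the origin and -60 to 110 mm in x; its post stands at x = 160 mm. It leaves no room for a gripper on an upright rod at the bowl's right side: lean the rod's top 25 to 35 degrees to the left (+y)
- lamp_edge (a point): middle of the lamp bar's lower left (+y) edge, 190 mm above the bench
- stone1: white ceramic deburring stone, barrel-shaped, 24 mm across, 20 mm high, 30 g, loose in the bowl; origin at the centre of its underside. One of the outer ring of six, which lie about 52 mm from the bowl's centre, stone1 at 30 degrees from +x (away from the robot) towards +y, the others every 60 degrees on
- stone2: white ceramic deburring stone, barrel-shaped, 24 mm across, 20 mm high, 30 g, loose in the bowl; origin at the centre of its underside. One of the outer ring of six, which lie about 52 mm from the bowl's centre, stone1 at 30 degrees from +x (away from the robot) towards +y, the others every 60 degrees on
- stone3: white ceramic deburring stone, barrel-shaped, 24 mm across, 20 mm high, 30 g, loose in the bowl; origin at the centre of its underside. One of the outer ring of six, which lie about 52 mm from the bowl's centre, stone1 at 30 degrees from +x (away from the robot) towards +y, the others every 60 degrees on
- stone4: white ceramic deburring stone, barrel-shaped, 24 mm across, 20 mm high, 30 g, loose in the bowl; origin at the centre of its underside. One of the outer ring of six, which lie about 52 mm from the bowl's centre, stone1 at 30 degrees from +x (away from the robot) towards +y, the others every 60 degrees on
- stone5: white ceramic deburring stone, barrel-shaped, 24 mm across, 20 mm high, 30 g, loose in the bowl; origin at the centre of its underside. One of the outer ring of six, which lie about 52 mm from the bowl's centre, stone1 at 30 degrees from +x (away from the robot) towards +y, the others every 60 degrees on
- stone6: white ceramic deburring stone, barrel-shaped, 24 mm across, 20 mm high, 30 g, loose in the bowl; origin at the centre of its underside. One of the outer ring of six, which lie about 52 mm from the bowl's centre, stone1 at 30 degrees from +x (away from the robot) towards +y, the others every 60 degrees on
- stone7: white ceramic deburring stone, barrel-shaped, 24 mm across, 20 mm high, 30 g, loose in the bowl; origin at the centre of its underside. One of the two in the middle
- stone8: white ceramic deburring stone, barrel-shaped, 24 mm across, 20 mm high, 30 g, loose in the bowl; origin at the centre of its underside. One of the two in the middle
- wrench: open-ended spanner, 160 mm, lying flat; not part of the job
- vise: small aluminium machine vise, 120 x 75 x 56 mm; not part of the job
- chuck: aluminium block with a small three-jaw chuck on top, 90 x 75 x 68 mm; not part of the job
- pulley: flat aluminium belt pulley, 84 mm across, 36 mm high; not part of the job
- brush: hand brush lying flat; not part of the job
Things that resemble listed ones, but are neither listed nor needed, are in the scene too. Of the things like the rod, leave any that is green, orange or yellow; of the rest the smaller one is meant.

How it is judged:
On the way, in this order (a step that is already met when the one before it is completed fails the run):
1. ball pressed lightly (1 to 20 N) on the bowl's floor at the far side (x of rod_foot in the frame of bowl above 0.03 m and y of rod_foot in the frame of bowl between -0.025 and 0.025 m and z of rod_foot in the frame of bowl below 0.024 m and contact force between rod and bowl between 1 and 20 N), for 0.1 s.
2. then at the left (+y) side, still pressed, the stone on the way (stone1) ploughed at least 8 mm away (y of rod_foot in the frame of bowl above 0.03 m and x of rod_foot in the frame of bowl between -0.025 and 0.025 m and z of rod_foot in the frame of bowl below 0.024 m and contact force between rod and bowl between 1 and 20 N and distance of stone1 from where it was at the start of the episode above 0.008 m), for 0.1 s.
3. then at the near side, still pressed, stones 2 and 3 ploughed away (x of rod_foot in the frame of bowl below -0.03 m and y of rod_foot in the frame of bowl between -0.025 and 0.025 m and z of rod_foot in the frame of bowl below 0.024 m and contact force between rod and bowl between 1 and 20 N and distance of each of stone2, stone3 from where it was at the start of the episode above 0.008 m), for 0.1 s.
4. then at the right side, still pressed, stone4 ploughed away (y of rod_foot in the frame of bowl below -0.03 m and x of rod_foot in the frame of bowl between -0.025 and 0.025 m and z of rod_foot in the frame of bowl below 0.024 m and contact force between rod and bowl between 1 and 20 N and distance of stone4 from where it was at the start of the episode above 0.008 m), for 0.1 s.
5. then at the far side again, still pressed, stones 5 and 6 ploughed away (all of step 1 and distance of each of stone5, stone6 from where it was at the start of the episode above 0.008 m), for 0.1 s.
At the end, for the whole second after the job is handed in: The rod lies still in the groove of its rest: ball centre within 12 mm of rest_foot and handle middle within 15 mm of rest_grip; all eight stones are inside the bowl (within 95 mm of its centre, their origins below its rim) (distance between rod_foot and rest_foot below 0.012 m and distance between rod_grip and rest_grip below 0.015 m and linear speed of rod below 0.02 m/s and horizontal distance between each of stone1, stone2, stone3, stone4, stone5, stone6, stone7, stone8 and bowl_floor below 0.095 m and z of each of stone1, stone2, stone3, stone4, stone5, stone6, stone7, stone8 in the frame of bowl below 0.05 m); the robot touches nothing.
It fails at once if the bowl pressed hard with the rod (over 40 N) (contact force between rod and bowl above 40 N).
It fails at once if the lamp bumped (over 3 N) (contact force between anything else and lamp above 3 N).
It fails at once if a stone put out of the bowl (horizontal distance between any of stone1, stone2, stone3, stone4, stone5, stone6, stone7, stone8 and bowl_floor above 0.115 m).
It fails at once if a stone handled with the fingers (over 3 N) (contact force between the fingers and stone1 above 3 N or contact force between the fingers and stone2 above 3 N or contact force between the fingers and stone3 above 3 N or contact force between the fingers and stone4 above 3 N or contact force between the fingers and stone5 above 3 N or contact force between the fingers and stone6 above 3 N or contact force between the fingers and stone7 above 3 N or contact force between the fingers and stone8 above 3 N).
It fails at once if one of the other things moved more than 15 mm (distance of any of wrench, vise, chuck, pulley, brush from where it was at the start of the episode above 0.015 m).
It also fails if it takes over 72 s, if anything falls off the work surface, if the arm or the gripper's body presses on something with over 40 N, if the wrist force passes 120 N, or if a joint passes its speed limit or range.

### The arm

A 6-joint arm with a two-finger parallel gripper is mounted at the origin on the work surface. World frame = base frame: x ahead of the robot, y to its left, z up, the work surface at z = 0. Lengths are in m, angles in rad, forces in N, time in s.
With the tool pointing down it reaches from about 0.35 to 0.975 m from the base axis. Payload 4.9 kg.
Tool frame: the origin (TCP) lies at the very end of the fingers, on their centre line; the grasp point (between the pads) lies 19 mm behind it; z points along the fingers, y is the line along which they close (so a half turn about z gives the same grasp; the last joint's range is limited). The gripper opens to 85 mm and grips with 20 to 120 N. Pads are 22 mm wide; open, the fingers measure 114 mm over their backs; the gripper's body (76 mm by 85 mm) begins 54 mm behind the grasp point. The pads swing forward as they close: fully open they stand 13 mm farther back than shut.
Start: joints at [-1.302, 0.053, 1.613, -0, 1.476, -0.119], TCP at [0.236, -0.579, 0.231] pointing down, gripper open.
Joint ranges: [-3.01, 3.01], [-1.01, 2.22], [0.06, 2.58], [-1.02, 4.17], [0.09, 2.62], [-3.14, 3.14]. Speed limits (rad/s): [2.57, 2.57, 3.14, 3.14, 3.14, 3.14].

### API

Orientations are given as a unit quaternion [w, x, y, z].
In Python, from plant import state, optics, ticket, nets gives the robot as it stands. The module is installed in compiled form; this text tells all that it offers.
- The arm moves only by the shell command python3 -m inch 'ROWS' [OPENING]. ROWS is JSON, a list of rows, each an object of numbers: "dx", "dy", "dz": the shift along the tool's x, y, z as a fraction of full scale; "rx", "ry", "rz": the turn, a rotation vector about the tool's x, y, z as a fraction of full scale. In form: [{"dx": .., "dy": .., "dz": .., "rx": .., "ry": .., "rz": ..}, ...]. A call has 1 to 5 rows; each row is the pose to reach, as a shift and turn from the pose commanded when the call began, along the tool's axes at that moment; what a row does not reach only later rows make up. Full scale, the value 1, is 0.8 m for a shift and 1.5 rad for a turn. A row lasts 1/10 s, in which the tool goes at most 50 mm and 8.59 degrees, less where a joint would pass 70% of its speed; a pose out of reach is approached as far as the arm can. A call with a number of a shift or a turn outside -1 to 1 is refused whole. A call with a gripper value outside its range is refused whole. OPENING is the opening, from -1 (shut) to 1 (fully open), set as the call begins (- or left out, the last holds). The fingers move at their own pace and stop on an object; the grip force is fixed at half the most. Time passes only in rows, so rows that repeat a pose let the fingers close. It gives the time, the measured TCP pose, the force, the opening and the grip force at its end, in the units of the state.
- state(): the state, without advancing time (a new reading comes with each control period).
- optics.grab_frame(name): name is "scene" or "top" or "wrist"; returns the picture (400x640x3 uint8, red, green, blue); there is no depth.
- optics.camera_info(name): a dict with "fx", "fy", "cx", "cy" (pixels), "k1" (the pictures are not rectified: a ray, as slopes to the right and down, at radius r is drawn at 1 + k1 r^2 times it, then the intrinsics apply), "R" (3x3) and "t" (3): a world point X has camera coordinates R X + t. Camera axes: x right, y down, z forward; pixel columns grow to the right and rows downward; lengths in m; the calibration is good to about 2 mm. A picture is of the moment at which its call begins: read the wrist's pose just before it. camera_info takes no time and is no camera call; for the wrist camera it gives the pose at the moment of the call.
- ticket.job_done(): hands the job in; it is judged then, once.
Trained networks look in the newest picture that a camera, given by its name, has taken for a name from the list of things; names that differ only in an ending like _2 or _b are one class to them, and where a whole thing is asked for, a point or a joint stands for the part that bears it (a point fixed in the world has none). Each returns a list of dicts, best first, with "confidence" (0 to 1); they miss things now and then, are a little off and sometimes report something else, mostly with a low value. They report only what shows in the picture. A call takes as long as a camera call. They do not tell look-alikes from the thing itself.
- nets.boxes_of(camera, name): "bbox" ([centre column, centre row, width, height] in pixels, round what is visible of it).
- nets.outline_of(camera, name): "pixels" (400x640 bool, what is visible of it) and "bbox" ([centre column, centre row, width, height] in pixels, round what is visible of it).
The state is a dict: "time": time; "joint_pos": joint angles; "joint_vel": joint speeds; "joint_efforts": joint torques, N m; "tool_pos": TCP position; "tool_rot": TCP orientation; "contact_force": force on the tool from outside, world axes, zero at the start; "ft_torque": the same for the moment, N m; "gripper_width": opening from 0.0 (shut) to 1.0 (fully open); "grasp_force": force on a finger pad.
Only numpy, scipy, OpenCV 4.12 (cv2) and the standard library are available. Lean on these libraries where they do the work, as an engineer would, in place of code of your own. Each camera call takes 0.05 s, during which the arm holds its last target. There are 200 camera calls.

## Working session

There is one attempt and no reset: what is moved stays moved. The work goes in short steps, Python scripts to look and compute and a shell command to move; the robot and the scene stay as the last step left them, time stands still between calls to the robot, and variables do not carry over. Pictures are saved under pics/ and viewed, at most 10 in all, crops included, and the job is handed in when it is done.

```bash
mkdir -p pics; cat > h.py <<'E'
import numpy as np, cv2
from plant import state, optics, ticket, nets
from scipy.spatial.transform import Rotation as Ro
def rot(q): return Ro.from_quat([q[1],q[2],q[3],q[0]]).as_matrix()
def ray(cam,u,v,ci=None):
    c=ci or optics.camera_info(cam); R=np.array(c['R']);t=np.array(c['t'])
    d=np.array([(u-c['cx'])/c['fx'],(v-c['cy'])/c['fy']]);s=d.copy()
    for _ in range(20): s=d/(1+c['k1']*(s@s))
    return -R.T@t, R.T@np.array([s[0],s[1],1])
def atz(cam,u,v,z,ci=None):
    o,d=ray(cam,u,v,ci); return o+d*(z-o[2])/d[2]
def proj(cam,X,ci=None):
    c=ci or optics.camera_info(cam); p=np.array(c['R'])@np.array(X)+np.array(c['t']); s=p[:2]/p[2]; s=s*(1+c['k1']*(s@s))
    return np.array([c['fx']*s[0]+c['cx'],c['fy']*s[1]+c['cy']])
def tri(c1,p1,c2,p2):
    o1,d1=ray(c1,*p1);o2,d2=ray(c2,*p2)
    d1/=np.linalg.norm(d1);d2/=np.linalg.norm(d2)
    a=np.linalg.lstsq(np.c_[d1,-d2],o2-o1,rcond=None)[0]
    A=o1+a[0]*d1;B=o2+a[1]*d2
    return (A+B)/2,np.linalg.norm(A-B)
def save(n,im,s=1): cv2.imwrite('pics/'+n,cv2.resize(im[...,::-1],None,fx=s,fy=s,interpolation=cv2.INTER_CUBIC))
E
python3 - <<'E'
from h import *
for c in('scene','top'):
    save(c+'0.png',optics.grab_frame(c),1.25)
    i=optics.camera_info(c);print(c,i['fx'],i['k1'],-np.array(i['R']).T@i['t'],np.array(i['R'])[2])
    for n in('rod','rest','bowl','lamp','stone1'):
        print(n,[(np.round(b['bbox']).astype(int).tolist(),round(b['confidence'],2)) for b in nets.boxes_of(c,n)][:9])
print(state())
E
```

```text
scene 464.0715233904751 -0.08215302684769624 [1.23674088 1.36098765 1.36968923] [-0.34297745 -0.67502835 -0.65322522]
rod [([366, 213, 52, 21], 0.68), ([424, 263, 42, 46], 0.68), ([262, 256, 3, 39], 0.59)]
rest [([319, 228, 37, 31], 0.94)]
bowl [([287, 171, 43, 28], 0.96)]
lamp [([289, 171, 46, 24], 0.72), ([270, 163, 55, 61], 0.68), ([320, 231, 34, 32], 0.38)]
stone1 [([313, 283, 36, 27], 0.45)]
top 376.63961507547094 -0.078434264668917 [0.44900845 0.08867182 1.51926535] [ 0.07081149  0.00937924 -0.99744562]
rod [([297, 197, 30, 6], 0.77), ([302, 255, 47, 38], 0.77), ([419, 271, 28, 43], 0.67), ([449, 196, 18, 45], 0.67), ([299, 134, 45, 23], 0.58)]
rest [([303, 198, 30, 26], 0.68)]
bowl [([399, 212, 48, 53], 0.91)]
lamp [([410, 192, 40, 66], 0.97), ([449, 197, 16, 49], 0.57)]
stone1 []
{'time': 0.6, 'joint_pos': array([-1.30196104e+00,  5.26450399e-02,  1.61292211e+00,  4.22569911e-06,
        1.47603299e+00, -1.19004280e-01]), 'joint_vel': array([-6.87761231e-05, -2.51177219e-03, -1.47872204e-03,  4.33091641e-04,
        4.25684326e-03, -5.65528477e-05]), 'joint_efforts': array([-1.03954044e-03, -3.93413937e+01, -3.70232999e+01, -1.52698562e-04,
        6.76180625e-04, -1.69731783e-05]), 'tool_pos': array([ 0.23635745, -0.57854472,  0.23132446]), 'tool_rot': array([-3.88941602e-06,  9.81256446e-01,  1.92706480e-01,  1.81736147e-06]), 'contact_force': array([-0.31754329,  0.00183263,  0.5134212 ]), 'ft_torque': array([ 0.05352748, -0.00333026,  0.02862136]), 'grasp_force': 0.0, 'gripper_width': 1.0045817365630065}
```

View pics/scene0.png

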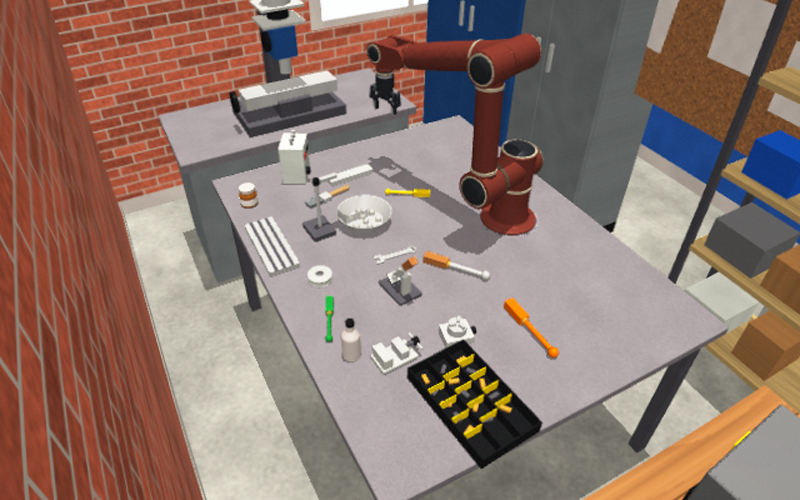

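View pics/top0.png

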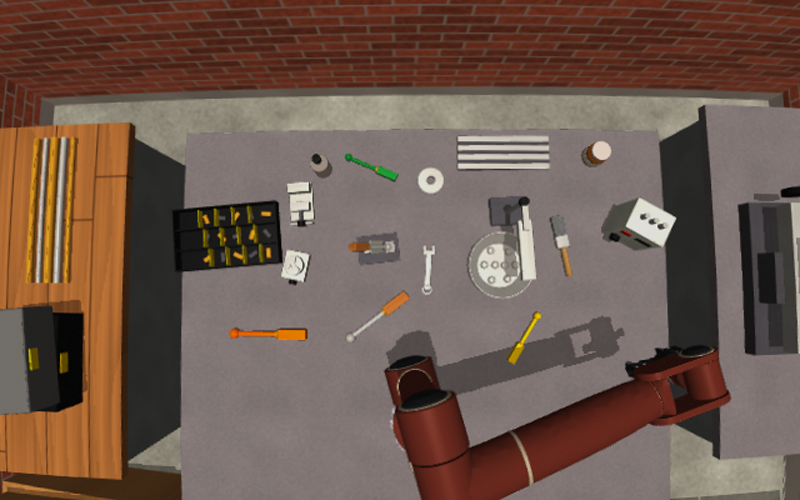

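Candidates for the rod, in 640x400 top-picture pixels:
- In the rest: wooden handle at (297,197).
- On the bench: larger rod with an orange-brown handle at (302,255).
- Wrong colours: orange (215,267), green (297,134) and yellow (419,271).

The rod in the rest fits: it is the smaller one, and it lies in the groove. I'll confirm that in a crop.

```bash
python3 - <<'E'
from h import *
im=optics.grab_frame('top'); save('crop1.png',im[155:275,275:435],5)
for cam in('top','scene'):
    optics.grab_frame(cam)
    for n in('bowl','rest','rod','rod','lamp','wrench'):
        for o in nets.outline_of(cam,n)[:3]:
            m=o['pixels'].astype(np.uint8); ys,xs=np.nonzero(m)
            r=cv2.minAreaRect(np.c_[xs,ys].astype(np.float32)); b=o['bbox']
            print(cam,n,round(o['confidence'],2),np.round(b,1),np.round(r[0],1),np.round(r[1],1),round(r[2],1), np.round(atz(cam,b[0],b[1],0.0),3))
E
```

```text
top bowl 0.72 [400.  212.   44.7  52.6] [397.2 212.4] [51.2 41.8] 75.6 [ 0.502 -0.243  0.   ]
top rest 0.76 [303.3 199.2  29.8  22.6] [302.5 199.1] [22.2 32.1] 84.3 [0.556 0.147 0.   ]
top rod 0.93 [302.6 255.9  50.1  38.6] [301.2 253. ] [ 7.8 60.4] 53.1 [0.329 0.151 0.   ]
top rod 0.66 [211.4 268.1  59.9  11.9] [213.5 266.5] [ 9. 61.] 90.0 [0.28 0.52 0.  ]
top rod 0.53 [297.1 195.9  31.3   9. ] [296.  197.5] [ 7. 32.] 90.0 [0.57  0.172 0.   ]
top rod 0.93 [302.6 255.9  50.1  38.6] [301.2 253. ] [ 7.8 60.4] 53.1 [0.329 0.151 0.   ]
top rod 0.66 [211.4 268.1  59.9  11.9] [213.5 266.5] [ 9. 61.] 90.0 [0.28 0.52 0.  ]
top rod 0.53 [297.1 195.9  31.3   9. ] [296.  197.5] [ 7. 32.] 90.0 [0.57  0.172 0.   ]
top lamp 0.86 [411.6 191.2  38.8  67.7] [409.5 190.7] [68.1 33.1] 83.7 [ 0.586 -0.293  0.   ]
top wrench 0.76 [340.3 217.9   7.6  38. ] [342.  215.6] [ 7.1 33. ] 2.0 [ 0.48  -0.002  0.   ]
top wrench 0.62 [303.8 201.4  34.7  25.9] [302.5 198.9] [22.4 32.1] 83.7 [0.548 0.145 0.   ]
top wrench 0.47 [400.6 213.8  49.2  52.1] [396.8 212.7] [52.2 42.5] 75.2 [ 0.495 -0.246  0.   ]
scene bowl 
[... 307 characters left out ...]
 25.7] [290.5 169. ] [36.1 37.5] 45.0 [ 0.508 -0.272  0.   ]
scene rod 0.77 [365.5 212.4  50.3  22.5] [364.9 212.5] [55.3  9.5] 14.9 [0.331 0.144 0.   ]
scene rod 0.7 [262.1 254.8   4.8  33.7] [262. 254.] [34.  6.] 90.0 [0.83  0.164 0.   ]
scene rod 0.65 [324.1 156.5  36.9   4.2] [325.5 154.5] [ 5. 33.] 90.0 [ 0.289 -0.307  0.   ]
scene rod 0.77 [365.5 212.4  50.3  22.5] [364.9 212.5] [55.3  9.5] 14.9 [0.331 0.144 0.   ]
scene rod 0.7 [262.1 254.8   4.8  33.7] [262. 254.] [34.  6.] 90.0 [0.83  0.164 0.   ]
scene rod 0.65 [324.1 156.5  36.9   4.2] [325.5 154.5] [ 5. 33.] 90.0 [ 0.289 -0.307  0.   ]
scene lamp 0.78 [270.4 163.5  55.7  62. ] [263.4 156.8] [37.2 73.2] 31.0 [ 0.553 -0.38   0.   ]
```

View pics/crop1.png

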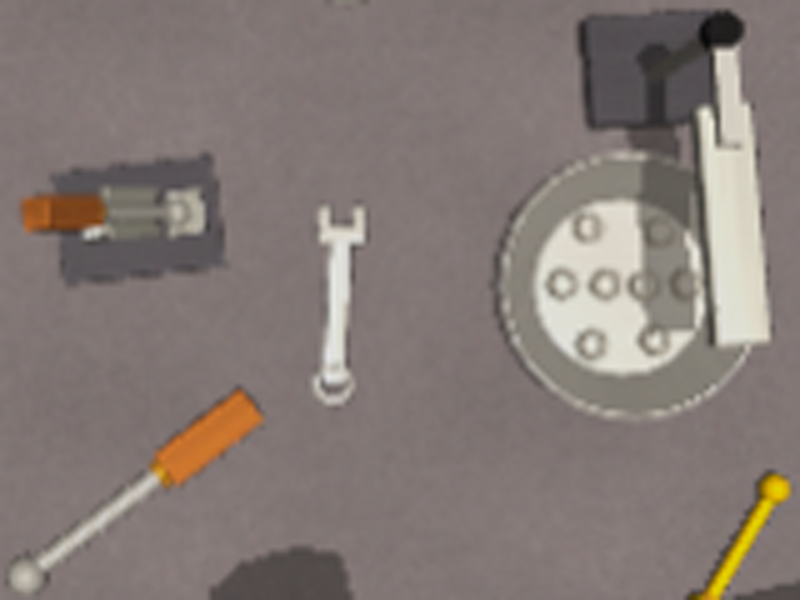

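The crop confirms it. The wooden-handled rod with a thin steel shaft sits in the rest at about (137,214) crop px, with its ball at (185,212) on the ledge. The larger one lies on the bench at (140,480), and the bowl is at about (632,284) under the lamp bar. Next I'll turn these pixels into poses.

```bash
python3 - <<'E'
from h import *
c=lambda u,v:(275+u/5-.4,155+v/5-.4)
P=[atz('top',*c(*p),.012)[:2] for p in((52,175),(212,155),(225,265),(65,283))]
print(np.round(P,3),'ctr',np.mean(P,0)); e=P[1]-P[0];f=P[2]-P[3];g=P[0]-P[3];k=P[1]-P[2]
print('len',[np.linalg.norm(v) for v in(e,f,g,k)],'yaw',np.degrees(np.arctan2((e+f)[1],(e+f)[0])),np.degrees(np.arctan2((g+k)[1],(g+k)[0]))-90)
C=np.mean(P,0);yw=np.arctan2((e+f)[1],(e+f)[0])
print('top bowl L,T,B', [np.round(atz('top',*c(*p),.05)[:2],3) for p in((497,284),(632,149),(632,419))])
print('floor L,T,B', [np.round(atz('top',*c(*p),.005)[:2],3) for p in((533,285),(620,197),(620,376))])
st=[(588,228),(660,232),(563,284),(606,284),(645,284),(686,284),(593,344),(655,340)]
print('stones',[np.round(atz('top',*c(*p),.02)[:2],3) for p in st])
print('lamp bar corners',[np.round(atz('top',*c(*p),.2)[:2],3) for p in((697,105),(757,105),(770,345),(716,347))], 'posttop',tri('top',c(722,30),'scene',(316/1.25,181/1.25)))
u=np.array([np.cos(yw),np.sin(yw),0]);F=np.r_[C,.04]+.03*u*[1,1,0]
G=F+.138*np.array([-np.sin(.611)*u[0],-np.sin(.611)*u[1],np.cos(.611)])
print('F',F,'G',G,'pix',[(proj('top',X)-[275-.4,155-.4])*5 for X in(F,G)],proj('scene',F),proj('scene',G))
E
```

```text
[[0.595 0.22 ]
 [0.61  0.091]
 [0.521 0.082]
 [0.508 0.21 ]] ctr [0.55855369 0.15085993]
len [np.float64(0.1297759240691945), np.float64(0.1290435174147529), np.float64(0.08763114109518214), np.float64(0.08918075853709621)] yaw -83.5854236424282 -83.42182744266802
top bowl L,T,B [array([ 0.503, -0.13 ]), array([ 0.609, -0.239]), array([ 0.397, -0.234])]
floor L,T,B [array([ 0.504, -0.166]), array([ 0.575, -0.238]), array([ 0.43 , -0.235])]
stones [array([ 0.549, -0.209]), array([ 0.545, -0.266]), array([ 0.504, -0.188]), array([ 0.504, -0.222]), array([ 0.504, -0.253]), array([ 0.503, -0.286]), array([ 0.456, -0.211]), array([ 0.459, -0.261])]
lamp bar corners [array([ 0.623, -0.252]), array([ 0.623, -0.295]), array([ 0.454, -0.3  ]), array([ 0.452, -0.262])] posttop (array([ 0.67424487, -0.26719937,  0.2172717 ]), np.float64(0.0002956417803427166))
F [0.56190534 0.12104774 0.04      ] G [0.55306047 0.19972089 0.15303231] pix [array([174.78093457, 212.33065636]), array([ 63.40625127, 213.36461997])] [316.50887241 219.43752083] [328.21753765 209.88060665]
```

```bash
cat >> h.py <<'E'
B=np.array([.503,-.236]); F0=np.array([.5619,.1210,.040]); YW=np.radians(-83.5)
def axes(yw=YW,t=np.radians(35)):
    u=np.array([np.cos(yw),np.sin(yw),0]); a=np.array([-np.sin(t)*u[0],-np.sin(t)*u[1],np.cos(t)])
    z=-a; y=np.array([-u[1],u[0],0]); return a,np.c_[np.cross(y,z),y,z]
def plan(wps,p=None,R=None):
    """wps: list of (pos, Rmat); prints rows in tool fractions, each wp from the previous"""
    s=state()
    p=np.array(s['tool_pos']) if p is None else p; R=rot(s['tool_rot']) if R is None else R
    for q,S in wps:
        S=R if S is None else S
        d=R.T@(np.array(q)-p)/.8; w=Ro.from_matrix(R.T@S).as_rotvec()/1.5
        print('d',np.round(d,4),'r',np.round(w,4),'mm',round(800*np.linalg.norm(d)),'deg',round(np.degrees(1.5*np.linalg.norm(w)),1)); p,R=np.array(q),S
E
python3 - <<'E'
from h import *
a,R=axes(); print(a)
G=F0+.138*a; T=G-.019*a
s=state();R0=rot(s['tool_rot']);p0=s['tool_pos']; up=np.c_[[0.113*-1,.9936,0],[.9936,.113,0],[0,0,-1]]
print(R, np.linalg.det(up))
sl=Ro.from_rotvec(Ro.from_matrix(R0.T@up).as_rotvec()*.5).as_matrix()
plan([((.33,-.40,.38),R0@sl),((.42,-.20,.42),up),((.50,.03,.40),None),(T+.13*a,R)],p0,R0)
print(T,T+.13*a)
E
```

```text
[-0.0649307   0.5698894   0.81915204]
[[-0.09273064  0.99357186  0.0649307 ]
 [ 0.81388642  0.11320321 -0.5698894 ]
 [-0.57357644  0.         -0.81915204]] 1.00000996
d [ 0.1928 -0.1623 -0.1859] r [-0.     -0.     -0.4321] mm 251 deg 37.1
d [ 0.2724 -0.0306 -0.05  ] r [-0.     -0.     -0.4321] mm 223 deg 37.1
d [0.2744 0.1318 0.025 ] r [ 0.  0. -0.] mm 244 deg 0.0
d [0.2828 0.0897 0.195 ] r [-0.000e+00 -4.072e-01 -1.000e-04] mm 284 deg 35.0
[0.55417325 0.18881684 0.13747909] [0.54573226 0.26290246 0.24396886]
```

```bash
python3 -m inch '[{"dx":0.19,"dy":-0.16,"dz":-0.185,"rz":-0.43},{"dx":0.19,"dy":-0.16,"dz":-0.185,"rz":-0.43},{"dx":0.19,"dy":-0.16,"dz":-0.185,"rz":-0.43},{"dx":0.19,"dy":-0.16,"dz":-0.185,"rz":-0.43},{"dx":0.19,"dy":-0.16,"dz":-0.185,"rz":-0.43}]' 1
python3 -m inch '[{"dx":0.27,"dy":-0.03,"dz":-0.05,"rz":-0.43},{"dx":0.27,"dy":-0.03,"dz":-0.05,"rz":-0.43},{"dx":0.27,"dy":-0.03,"dz":-0.05,"rz":-0.43},{"dx":0.27,"dy":-0.03,"dz":-0.05,"rz":-0.43},{"dx":0.27,"dy":-0.03,"dz":-0.05,"rz":-0.43}]'
python3 -m inch '[{"dx":0.27,"dy":0.13,"dz":0.025},{"dx":0.27,"dy":0.13,"dz":0.025},{"dx":0.27,"dy":0.13,"dz":0.025},{"dx":0.27,"dy":0.13,"dz":0.025},{"dx":0.27,"dy":0.13,"dz":0.025}]'
python3 - <<'E'
from h import *
a,R=axes();plan([(F0+.249*a,R)]);print(state()['joint_pos'])
E
```

```text
d [ 0.7558 -0.8274 -0.0158] r [-0.2635 -0.3479 -0.8356] mm 897 deg 81.0
[-1.30197339e+00  5.26968626e-02  1.61293501e+00 -4.55902056e-05
  1.47600950e+00 -1.19011129e-01]validation failed for argument at $[0]...
validation failed for argument at $[0]...
validation failed for argument at $[0]...
```

```bash
python3 -m inch '[{"dx":0.19,"dy":-0.16,"dz":-0.185,"rx":0,"ry":0,"rz":-0.43},{"dx":0.19,"dy":-0.16,"dz":-0.185,"rx":0,"ry":0,"rz":-0.43},{"dx":0.19,"dy":-0.16,"dz":-0.185,"rx":0,"ry":0,"rz":-0.43},{"dx":0.19,"dy":-0.16,"dz":-0.185,"rx":0,"ry":0,"rz":-0.43},{"dx":0.19,"dy":-0.16,"dz":-0.185,"rx":0,"ry":0,"rz":-0.43}]' 1
python3 - <<'E'
from h import *
up=np.c_[[0.113*-1,.9936,0],[.9936,.113,0],[0,0,-1]]
plan([((.42,-.20,.42),up),((.50,.03,.40),None)])
E
```

```text
time: 1.85
tool_pos: [0.3291, -0.401, 0.3809]
tool_rot: [0.0, 0.869, 0.495, 0.0]
contact_force: [0.9, -0.5, -0.3]
gripper_width: 0.998
grasp_force: 0.0
d [ 0.2741 -0.0302 -0.049 ] r [ 5.000e-04  4.000e-04 -4.319e-01] mm 224 deg 37.1
d [0.2744 0.1318 0.025 ] r [ 0.  0. -0.] mm 244 deg 0.0
```

Works as expected; continuing.

```bash
python3 -m inch '[{"dx":0.27,"dy":-0.03,"dz":-0.05,"rx":0,"ry":0,"rz":-0.43},{"dx":0.27,"dy":-0.03,"dz":-0.05,"rx":0,"ry":0,"rz":-0.43},{"dx":0.27,"dy":-0.03,"dz":-0.05,"rx":0,"ry":0,"rz":-0.43},{"dx":0.27,"dy":-0.03,"dz":-0.05,"rx":0,"ry":0,"rz":-0.43},{"dx":0.27,"dy":-0.03,"dz":-0.05,"rx":0,"ry":0,"rz":-0.43}]'
python3 -m inch '[{"dx":0.27,"dy":0.13,"dz":0.025,"rx":0,"ry":0,"rz":0},{"dx":0.27,"dy":0.13,"dz":0.025,"rx":0,"ry":0,"rz":0},{"dx":0.27,"dy":0.13,"dz":0.025,"rx":0,"ry":0,"rz":0},{"dx":0.27,"dy":0.13,"dz":0.025,"rx":0,"ry":0,"rz":0},{"dx":0.27,"dy":0.13,"dz":0.025,"rx":0,"ry":0,"rz":0}]'
python3 - <<'E'
from h import *
a,R=axes();plan([((.53,.2,.35),R),(F0+.249*a,R)]);print(state()['joint_pos'])
E
```

```text
time: 2.35
tool_pos: [0.4198, -0.2017, 0.4211]
tool_rot: [0.001, 0.666, 0.746, 0.001]
contact_force: [0.1, -0.7, 0.1]
gripper_width: 1.003
grasp_force: 0.0
time: 2.85
tool_pos: [0.4993, 0.0236, 0.3993]
tool_rot: [0.0, 0.668, 0.744, 0.0]
contact_force: [0.4, -0.6, 0.4]
gripper_width: 1.003
grasp_force: 0.0
d [0.215  0.062  0.0617] r [-0.0006 -0.4073 -0.0034] mm 186 deg 35.0
d [0.1382 0.0284 0.065 ] r [0. 0. 0.] mm 124 deg 0.0
[-1.01842168e-01 -2.91124133e-01  1.65386539e+00  2.55531720e-04
  1.77820167e+00 -2.10212811e-01]
```

```bash
python3 -m inch '[{"dx":0.215,"dy":0.062,"dz":0.062,"rx":0,"ry":-0.407,"rz":-0.003},{"dx":0.215,"dy":0.062,"dz":0.062,"rx":0,"ry":-0.407,"rz":-0.003},{"dx":0.215,"dy":0.062,"dz":0.062,"rx":0,"ry":-0.407,"rz":-0.003},{"dx":0.215,"dy":0.062,"dz":0.062,"rx":0,"ry":-0.407,"rz":-0.003},{"dx":0.215,"dy":0.062,"dz":0.062,"rx":0,"ry":-0.407,"rz":-0.003}]'
python3 - <<'E'
from h import *
a,R=axes();plan([(F0+.27*a,R)]);print(state()['joint_pos'])
E
```

```text
time: 3.35
tool_pos: [0.5283, 0.2036, 0.342]
tool_rot: [0.222, 0.63, 0.715, -0.205]
contact_force: [0.6, -0.9, -1.1]
gripper_width: 1.001
grasp_force: 0.0
d [0.1283 0.0321 0.0326] r [-0.0042  0.0027  0.0095] mm 109 deg 0.9
[ 0.49982237  0.03149281  1.53635182 -0.57767755  1.79833359  0.30532609]
```

```bash
python3 -m inch '[{"dx":0.128,"dy":0.032,"dz":0.0326,"rx":-0.004,"ry":0.003,"rz":0.009},{"dx":0.128,"dy":0.032,"dz":0.0326,"rx":-0.004,"ry":0.003,"rz":0.009},{"dx":0.128,"dy":0.032,"dz":0.0326,"rx":-0.004,"ry":0.003,"rz":0.009},{"dx":0.128,"dy":0.032,"dz":0.0326,"rx":-0.004,"ry":0.003,"rz":0.009}]'
python3 - <<'E'
from h import *
a,R=axes();plan([(F0+.249*a,R)])
im=optics.grab_frame('wrist');save('w1.png',im,1.25)
ci=optics.camera_info('wrist');print(ci['fx'],-np.array(ci['R']).T@ci['t'])
for n in('rod','rest'):
  for o in nets.outline_of('wrist',n)[:2]: print(n,o['confidence'],o['bbox'])
for k in(0,.105,.138,.171): print(k,proj('wrist',F0+k*a,ci))
E
```

```text
time: 3.75
tool_pos: [0.5474, 0.2682, 0.268]
tool_rot: [0.225, 0.64, 0.708, -0.197]
contact_force: [0.3, -1.3, 1.2]
gripper_width: 1.0
grasp_force: 0.0
d [ 0.0119 -0.003   0.0282] r [ 0.0006 -0.0022 -0.0084] mm 25 deg 0.7
291.54833655926353 [0.53260583 0.41718544 0.34011708]
rod 0.91 [317.6, 183.6, 24.3, 40.1]
rod 0.83 [509.6, 128.1, 122.4, 96.3]
rest 0.75 [319.0, 126.6, 75.7, 98.4]
rest 0.68 [296.6, 255.7, 7.4, 9.6]
0 [317.41445177 156.09804937]
0.105 [316.68407058 172.56404682]
0.138 [316.34983402 180.11044355]
0.171 [315.93390055 189.51125227]
```

View pics/w1.png

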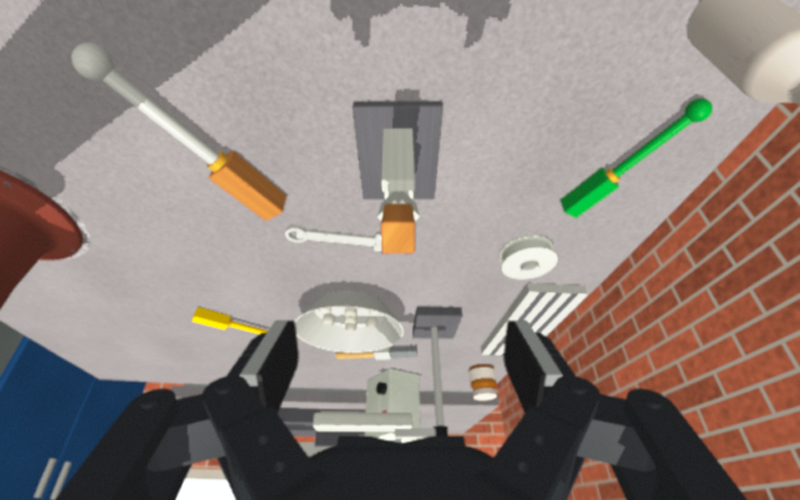

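The wrist view shows the handle end centred at (398,238) in the 800-px picture, about 2 mm towards +x of my estimate. The fingers straddle it and it is square to the tool. I'll correct for that and go down along the axis.

```bash
sed -i 's/F0=np.array(\[.5619/F0=np.array([.5632/' h.py
python3 - <<'E'
from h import *
a,R=axes();plan([(F0+.19*a,R),(F0+.119*a,None)])
E
```

```text
d [ 0.015  -0.0035  0.1065] r [ 0.0039 -0.0042 -0.0121] mm 86 deg 1.2
d [ 0.     -0.      0.0888] r [0. 0. 0.] mm 71 deg 0.0
```

```bash
python3 -m inch '[{"dx":0.015,"dy":-0.0035,"dz":0.0535,"rx":0.004,"ry":-0.004,"rz":-0.012},{"dx":0.015,"dy":-0.0035,"dz":0.1065,"rx":0.004,"ry":-0.004,"rz":-0.012},{"dx":0.015,"dy":-0.0035,"dz":0.1065,"rx":0.004,"ry":-0.004,"rz":-0.012},{"dx":0.015,"dy":-0.0035,"dz":0.1065,"rx":0.004,"ry":-0.004,"rz":-0.012}]'
python3 - <<'E'
from h import *
a,R=axes();plan([(F0+.19*a,R),(F0+.119*a,None)])
ci=optics.camera_info('wrist');optics.grab_frame('wrist')
for o in nets.outline_of('wrist','rod')[:1]:
    print(o['confidence'],o['bbox']); ys,xs=np.nonzero(o['pixels'])
    for r in range(ys.min(),ys.max(),8): print(r,xs[ys==r].min(),xs[ys==r].max(),end='; ')
for k in(.105,.138,.171): print(k,proj('wrist',F0+k*a,ci))
E
```

```text
time: 4.3
tool_pos: [0.5503, 0.2291, 0.1946]
tool_rot: [0.224, 0.635, 0.712, -0.201]
contact_force: [0.0, -0.3, 1.0]
gripper_width: 1.0
grasp_force: 0.0
d [-0.0007  0.0007 -0.0011] r [-0.0012  0.0004  0.0005] mm 1 deg 0.1
d [ 0.     -0.      0.0888] r [0. 0. 0.] mm 71 deg 0.0
0.97 [321.8, 226.2, 37.8, 66.5]
194 319 321; 202 306 335; 210 305 336; 218 303 337; 226 301 338; 234 301 339; 242 301 339; 250 301 339; 258 304 338; 0.105 [320.53632716 208.86441566]
0.138 [320.42087545 224.75778173]
0.171 [320.26537004 246.15577148]
```

```bash
python3 -m inch '[{"dx":0,"dy":0,"dz":0.03,"rx":0,"ry":0,"rz":0},{"dx":0,"dy":0,"dz":0.06,"rx":0,"ry":0,"rz":0},{"dx":0,"dy":0,"dz":0.088,"rx":0,"ry":0,"rz":0},{"dx":0,"dy":0,"dz":0.088,"rx":0,"ry":0,"rz":0},{"dx":0,"dy":0,"dz":0.088,"rx":0,"ry":0,"rz":0}]'
python3 -m inch '[{"dx":0,"dy":0,"dz":0,"rx":0,"ry":0,"rz":0},{"dx":0,"dy":0,"dz":0,"rx":0,"ry":0,"rz":0},{"dx":0,"dy":0,"dz":0,"rx":0,"ry":0,"rz":0},{"dx":0,"dy":0,"dz":0,"rx":0,"ry":0,"rz":0},{"dx":0,"dy":0,"dz":0,"rx":0,"ry":0,"rz":0}]' -1
python3 -m inch '[{"dx":0,"dy":0,"dz":0,"rx":0,"ry":0,"rz":0},{"dx":0,"dy":0,"dz":0,"rx":0,"ry":0,"rz":0},{"dx":0,"dy":0,"dz":0,"rx":0,"ry":0,"rz":0},{"dx":0,"dy":0,"dz":0,"rx":0,"ry":0,"rz":0},{"dx":0,"dy":0,"dz":0,"rx":0,"ry":0,"rz":0}]'
python3 - <<'E'
from h import *
a,R=axes();plan([(F0+.119*a,R)]);s=state();print(s['tool_pos'],s['contact_force'],s['ft_torque'])
T=F0+.119*a
plan([(T+[0,0,.12],R),(np.r_[B,0]+[.045,0,.12]+.119*a,R)],T,R)
E
```

```text
time: 4.9
tool_pos: [0.5553, 0.1908, 0.1373]
tool_rot: [0.224, 0.634, 0.712, -0.2]
contact_force: [-0.2, -0.2, 0.2]
gripper_width: 0.998
grasp_force: 0.0
time: 5.4
tool_pos: [0.5542, 0.1902, 0.1355]
tool_rot: [0.224, 0.634, 0.712, -0.202]
contact_force: [-1.0, 1.7, 2.1]
gripper_width: 0.274
grasp_force: 59.9
time: 5.9
tool_pos: [0.5543, 0.1901, 0.1355]
tool_rot: [0.224, 0.634, 0.712, -0.202]
contact_force: [-1.1, 3.2, 4.0]
gripper_width: 0.275
grasp_force: 60.3
d [-0.0029  0.0013 -0.001 ] r [-0.0014  0.0006  0.0021] mm 3 deg 0.2
[0.55426897 0.19011106 0.13546791] [-1.06982779  3.23576383  3.98203632] [ 0.2024109   0.39761687 -0.24852032]
d [-0.086   0.     -0.1229] r [0. 0. 0.] mm 120 deg 0.0
d [-0.3328 -0.0694  0.294 ] r [0. 0. 0.] mm 360 deg 0.0
```

```bash
python3 -m inch '[{"dx":-0.014,"dy":0,"dz":-0.02,"rx":0,"ry":0,"rz":0},{"dx":-0.036,"dy":0,"dz":-0.0514,"rx":0,"ry":0,"rz":0},{"dx":-0.061,"dy":0,"dz":-0.087,"rx":0,"ry":0,"rz":0},{"dx":-0.086,"dy":0,"dz":-0.123,"rx":0,"ry":0,"rz":0},{"dx":-0.086,"dy":0,"dz":-0.123,"rx":0,"ry":0,"rz":0}]'
python3 - <<'E'
from h import *
import json
a,R=axes();s=state();K=np.array([-.0076,.0665,.0955])
print(s['tool_pos'],s['contact_force'],s['grasp_force'])
ci=optics.camera_info('wrist');save('w2.png',optics.grab_frame('wrist'),1)
f=s['tool_pos']-K; print('foot',f,proj('wrist',f,ci),proj('wrist',s['tool_pos']+.052*a,ci))
plan([((.53,.02,.27),R),(np.r_[B,0]+[.036,0,.13]+K,R),(np.r_[B,0]+[.036,0,.03]+K,R)])
E
```

```text
time: 6.4
tool_pos: [0.5572, 0.1907, 0.2625]
tool_rot: [0.226, 0.636, 0.711, -0.197]
contact_force: [1.3, 0.0, -0.6]
gripper_width: 0.274
grasp_force: 59.8
[0.5571799  0.19074057 0.26245684] [ 1.25755767  0.0068717  -0.57774187] 59.82912361621857
foot [0.5647799  0.12424057 0.16695684] [318.9274154  196.53096765] [319.23799106 328.66088753]
d [-0.1785 -0.0567  0.1077] r [ 0.0019 -0.0008 -0.0003] mm 173 deg 0.2
d [-0.161  -0.0251  0.1807] r [0. 0. 0.] mm 195 deg 0.0
d [0.0717 0.     0.1024] r [0. 0. 0.] mm 100 deg 0.0
```

View pics/w2.png

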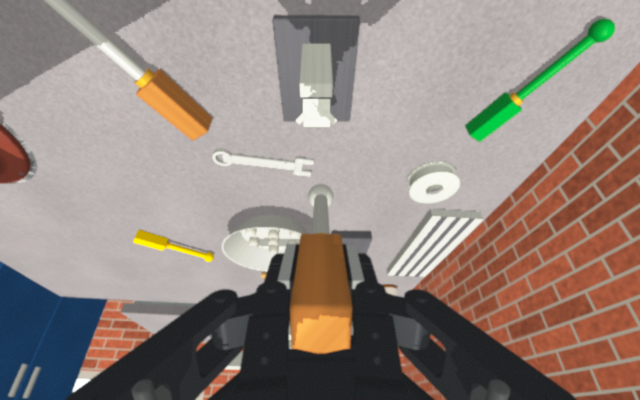

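Rod is held cleanly, ball at (320,195) where predicted. Moving to the bowl.

```bash
python3 -m inch '[{"dx":-0.045,"dy":-0.014,"dz":0.027,"rx":0,"ry":0,"rz":0},{"dx":-0.09,"dy":-0.028,"dz":0.054,"rx":0,"ry":0,"rz":0},{"dx":-0.135,"dy":-0.042,"dz":0.081,"rx":0,"ry":0,"rz":0},{"dx":-0.1785,"dy":-0.0567,"dz":0.1077,"rx":0.002,"ry":0,"rz":0},{"dx":-0.1785,"dy":-0.0567,"dz":0.1077,"rx":0.002,"ry":0,"rz":0}]'
python3 - <<'E'
from h import *
a,R=axes();s=state();K=np.array([-.0076,.0665,.0955])
print(s['tool_pos'],s['contact_force'],s['grasp_force'])
plan([(np.r_[B,0]+[.036,0,.10]+K,R),(np.r_[B,0]+[.036,0,.03]+K,R)])
E
```

```text
time: 6.95
tool_pos: [0.5266, 0.0157, 0.2652]
tool_rot: [0.222, 0.636, 0.71, -0.205]
contact_force: [0.7, -0.1, -0.5]
gripper_width: 0.276
grasp_force: 60.1
[0.52661184 0.01567185 0.26517518] [ 0.71368104 -0.08268597 -0.45468412] 60.09788632392883
d [-0.1385 -0.0181  0.2042] r [-0.0074  0.0016  0.0006] mm 198 deg 0.7
d [0.0502 0.     0.0717] r [0. 0. 0.] mm 70 deg 0.0
```

```bash
python3 -m inch '[{"dx":-0.035,"dy":-0.0045,"dz":0.051,"rx":-0.002,"ry":0,"rz":0},{"dx":-0.07,"dy":-0.009,"dz":0.102,"rx":-0.004,"ry":0,"rz":0},{"dx":-0.105,"dy":-0.0135,"dz":0.153,"rx":-0.006,"ry":0,"rz":0},{"dx":-0.1385,"dy":-0.018,"dz":0.204,"rx":-0.007,"ry":0.0015,"rz":0},{"dx":-0.1385,"dy":-0.018,"dz":0.204,"rx":-0.007,"ry":0.0015,"rz":0}]'
python3 - <<'E'
from h import *
a,R=axes();K=np.array([-.0076,.0665,.0955])
optics.grab_frame('wrist')
s=state();ci=optics.camera_info('wrist');im=optics.grab_frame('wrist');save('w3.png',im[150:310,220:420],4)
f=s['tool_pos']-K
print(s['tool_pos'],s['contact_force'],'foot rel bowl',f-np.r_[B,0],'crop',4*(proj('wrist',f,ci)-[220,150]),'target',4*(proj('wrist',np.r_[B,0]+[.036,0,.017],ci)-[220,150]))
plan([(np.r_[B,0]+[.036,0,.03]+K,R)])
E
```

```text
time: 7.45
tool_pos: [0.531, -0.1689, 0.1916]
tool_rot: [0.221, 0.635, 0.712, -0.202]
contact_force: [-0.6, 0.1, -2.6]
gripper_width: 0.272
grasp_force: 60.3
[ 0.53204614 -0.16708982  0.19294801] [ 0.15802302  0.73108677 -1.04483237] foot rel bowl [0.03664614 0.00241018 0.09744801] crop [400.3739632  187.11700845] target [398.84255204 -38.83194113]
d [ 0.0457 -0.0026  0.0731] r [ 0.0003 -0.002   0.0025] mm 69 deg 0.3
```

View pics/w3.png

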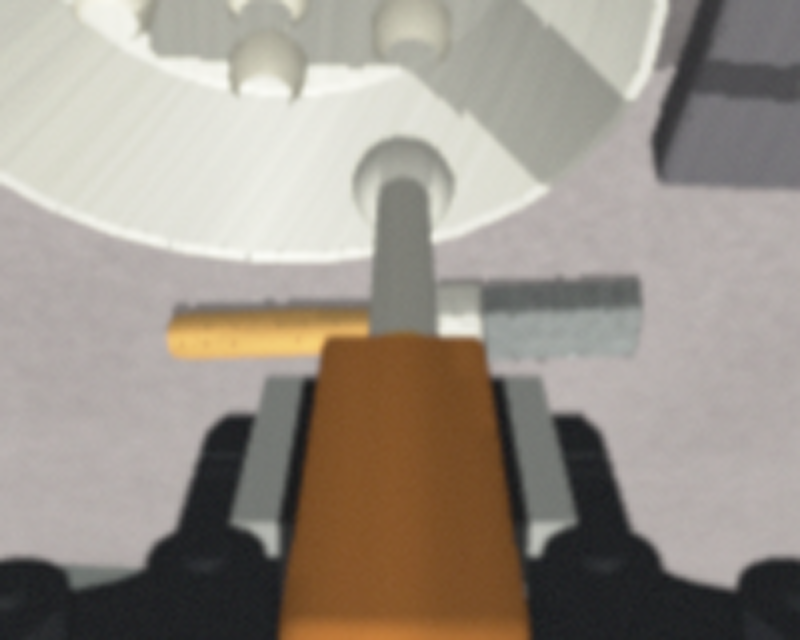

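Ball at (403,185), as predicted, above the far side of the bowl. Stones are visible at (410,35) and (268,75). I'll check the bowl's position against the projected stones before going down.

```bash
python3 - <<'E'
from h import *
ci=optics.camera_info('wrist');im=optics.grab_frame('wrist')
im=np.ascontiguousarray(im)
r=np.radians
for k in range(6):
    X=np.r_[B,0]+[.052*np.cos(r(30+60*k)),.052*np.sin(r(30+60*k)),.02]
    p=proj('wrist',X,ci);cv2.circle(im,tuple(int(round(v)) for v in p),1,(255,0,0),-1);print(k+1,p)
for s in(-1,1):
    p=proj('wrist',np.r_[B,0]+[0,s*.016,.02],ci);cv2.circle(im,tuple(int(round(v)) for v in p),1,(0,0,255),-1)
for t in range(0,360,10):
    p=proj('wrist',np.r_[B,.05]+[.105*np.cos(r(t)),.105*np.sin(r(t)),0],ci)
    cv2.circle(im,tuple(int(round(v)) for v in p),0,(0,255,0),-1)
save('w4.png',im[70:230,200:400],4)
E
```

```text
1 [329.41309594 124.00790793]
2 [286.69820798  98.02897463]
3 [241.66694423 115.8123761 ]
4 [245.93487021 152.58273408]
5 [284.51690121 170.75594166]
6 [323.20778315 159.06177828]
```

View pics/w4.png

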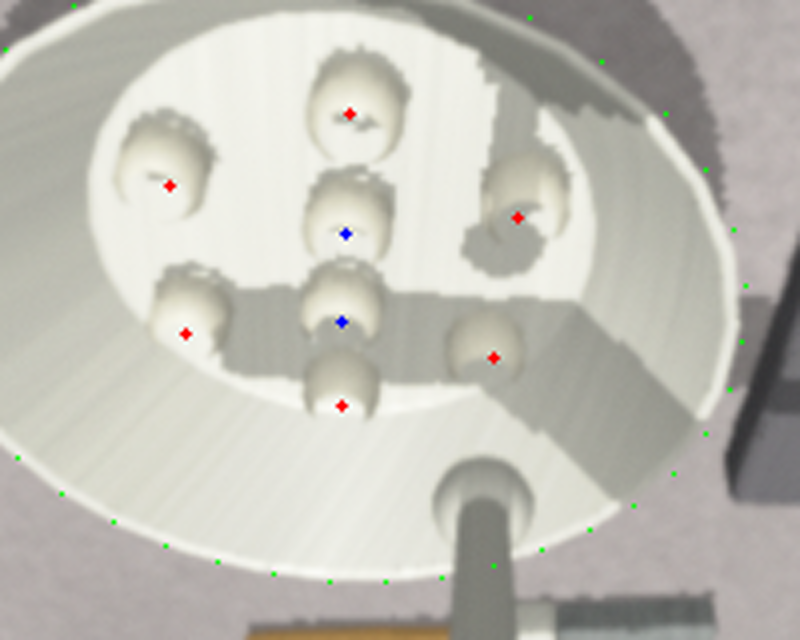

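The projected points sit on the stones to within about 1–2 mm. The gap between stone1 (525,200) and stone6 (485,345) is where the ball will land. Going down.

```bash
python3 -m inch '[{"dx":0.012,"dy":-0.001,"dz":0.018,"rx":0,"ry":0,"rz":0},{"dx":0.024,"dy":-0.0015,"dz":0.036,"rx":0,"ry":0,"rz":0},{"dx":0.036,"dy":-0.002,"dz":0.055,"rx":0,"ry":-0.001,"rz":0.001},{"dx":0.0445,"dy":-0.0026,"dz":0.074,"rx":0,"ry":-0.002,"rz":0.002},{"dx":0.0445,"dy":-0.0026,"dz":0.074,"rx":0,"ry":-0.002,"rz":0.002}]'
cat >> h.py <<'E'
K=np.array([-.0076,.0665,.0955]); BZ=np.r_[B,0]; A_,RT=axes()
def where():
    s=state(); print('t',s['time'],'foot',np.round(1e3*(s['tool_pos']-K-BZ),1),'F',np.round(s['contact_force'],1),'M',np.round(s['ft_torque'],2),'grip',round(s['gripper_width'],3))
E
python3 - <<'E'
from h import *
where();plan([(BZ+K+[.036,-.0015,.020],RT)])
i=rot(state()['tool_rot']);print('1mm down =',i.T@[0,0,-.001]/.8)
E
```

```text
time: 8.1
tool_pos: [0.5309, -0.1696, 0.1234]
tool_rot: [0.223, 0.634, 0.713, -0.201]
contact_force: [0.0, 0.4, -2.6]
gripper_width: 0.271
grasp_force: 60.3
t 8.1 foot [35.5 -0.1 27.9] F [ 0.   0.4 -2.6] M [0.5  0.07 0.05] grip 0.271
d [0.0042 0.0005 0.0091] r [-0.0005 -0.0003  0.003 ] mm 8 deg 0.3
1mm down = [7.16433051e-04 3.89788449e-06 1.02430879e-03]
```

```bash
python3 -m inch '[{"dx":0.0025,"dy":0.0005,"dz":0.005,"rx":0,"ry":0,"rz":0},{"dx":0.005,"dy":0.0005,"dz":0.010,"rx":0,"ry":0,"rz":0},{"dx":0.005,"dy":0.0005,"dz":0.010,"rx":0,"ry":0,"rz":0}]'|grep -E 'pos|force'
python3 -m inch '[{"dx":0.0007,"dy":0,"dz":0.001,"rx":0,"ry":0,"rz":0},{"dx":0.0007,"dy":0,"dz":0.001,"rx":0,"ry":0,"rz":0}]'|grep -E 'pos|force'
python3 -c "from h import *; where()"
```

```text
tool_pos: [0.5341, -0.1716, 0.1192]
contact_force: [0.6, 0.8, -1.5]
grasp_force: 60.3
tool_pos: [0.5343, -0.1716, 0.1188]
contact_force: [-0.2, -0.1, -1.0]
grasp_force: 60.3
t 8.6 foot [38.9 -2.1 23.3] F [-0.2 -0.1 -1. ] M [0.53 0.07 0.02] grip 0.275
```

```bash
python3 -m inch '[{"dx":0,"dy":0,"dz":0,"rx":0,"ry":0,"rz":0},{"dx":0,"dy":0,"dz":0,"rx":0,"ry":0,"rz":0}]' >/dev/null
python3 -c "
from h import *; where()
ci=optics.camera_info('wrist');s=state();im=optics.grab_frame('wrist');f=s['tool_pos']-K;print(proj('wrist',f,ci)-[240,110]);save('w5.png',im[110:230,240:400],5);where();s=state();print(s['joint_pos'],Ro.from_matrix(RT.T@rot(s['tool_rot'])).as_rotvec())"
```

```text
t 8.8 foot [38.7 -2.  23.1] F [ 0.6  0.2 -1.5] M [0.44 0.1  0.02] grip 0.274
[79.04504699 86.10049507]
t 8.85 foot [38.7 -2.  23. ] F [ 0.2 -0.2 -1.4] M [0.53 0.06 0.04] grip 0.275
[-0.1679083  -0.04869814  2.00256781 -0.66894393  1.09420038  0.00470427] [-0.00547663 -0.00197651 -0.00016932]
```

View pics/w5.png

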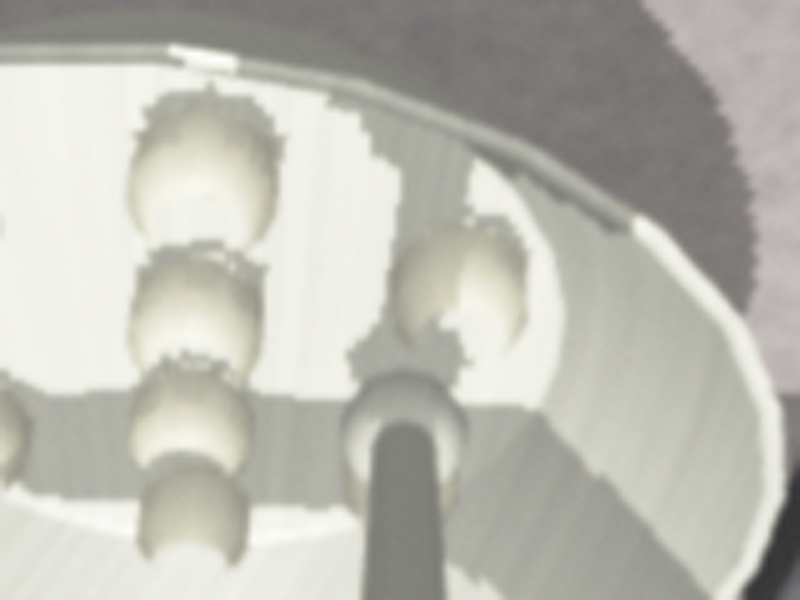

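The ball at (405,435) is between stone1 (465,280) and stone6 (mostly hidden behind it), and I read almost no force. Stepping down to find the floor.

```bash
python3 -m inch '[{"dx":0.0014,"dy":-0.002,"dz":0.002,"rx":0,"ry":0,"rz":0},{"dx":0.0014,"dy":-0.002,"dz":0.002,"rx":0,"ry":0,"rz":0}]' >/dev/null
python3 -c "from h import *; where()"
python3 -m inch '[{"dx":0.0014,"dy":0,"dz":0.002,"rx":0,"ry":0,"rz":0},{"dx":0.0014,"dy":0,"dz":0.002,"rx":0,"ry":0,"rz":0}]' >/dev/null
python3 -c "from h import *; where()"
```

```text
t 9.05 foot [36.6 -2.1 20.4] F [-0.3  0.3 -2.2] M [0.5  0.06 0.  ] grip 0.27
t 9.25 foot [36.8 -2.1 18.4] F [ 0.2 -0.  -1.7] M [ 0.51  0.06 -0.02] grip 0.273
```

```bash
for k in 1; do python3 -m inch '[{"dx":0.0009,"dy":0,"dz":0.0013,"rx":0,"ry":0,"rz":0},{"dx":0.0009,"dy":0,"dz":0.0013,"rx":0,"ry":0,"rz":0}]' >/dev/null
python3 -c "from h import *; where()"; done
python3 -m inch '[{"dx":0.0007,"dy":0,"dz":0.001,"rx":0,"ry":0,"rz":0},{"dx":0.0007,"dy":0,"dz":0.001,"rx":0,"ry":0,"rz":0}]' >/dev/null
python3 -c "from h import *; where()"
```

```text
t 9.45 foot [36.9 -2.1 17.4] F [ 0.1  0.  -2.5] M [ 0.46  0.1  -0.05] grip 0.272
t 9.65 foot [37.3 -2.3 16.9] F [-0.2 -0.2 -0.6] M [ 0.3   0.1  -0.08] grip 0.274
```

```bash
python3 -m inch '[{"dx":0.0007,"dy":0,"dz":0.001,"rx":0,"ry":0,"rz":0},{"dx":0.0007,"dy":0,"dz":0.001,"rx":0,"ry":0,"rz":0}]' >/dev/null
python3 -c "from h import *; where()"
python3 -m inch '[{"dx":0.0007,"dy":0,"dz":0.001,"rx":0,"ry":0,"rz":0},{"dx":0.0007,"dy":0,"dz":0.001,"rx":0,"ry":0,"rz":0}]' >/dev/null
python3 -c "from h import *; where();i=rot(state()['tool_rot']);print(i.T/80)"
```

```text
t 9.85 foot [37.6 -2.5 16.6] F [-1.6 -0.1  2.9] M [-0.14  0.12 -0.07] grip 0.273
t 10.05 foot [37.9 -2.7 16.3] F [-1.4  0.3  5. ] M [-0.46  0.18 -0.18] grip 0.273
[[-1.15464727e-03  1.01440997e-02 -7.21207536e-03]
 [ 1.24141351e-02  1.46105705e-03  6.75480015e-05]
 [ 8.97797377e-04 -7.15629468e-03 -1.02093784e-02]]
```

Contact is compliant, about 2.5 N/mm, and the ball is now pressed at about 7 N. Next is the circle, in 30° calls.

```bash
cat >> h.py <<'E'
def arc(angs,r=.045,f0=6.,step=30):
    """print tool-axis row shifts for calls ending at the angles (deg), from the measured foot; z by force"""
    s=state();R=rot(s['tool_rot']);f=(s['tool_pos']-K-BZ)[:2];dz=-np.clip((f0-s['contact_force'][2])/2500,-.002,.002)
    where()
    th=np.degrees(np.arctan2(f[1],f[0]))%360;r0=np.hypot(*f)
    w=Ro.from_matrix(R.T@RT).as_rotvec()/1.5;print('r',np.round(w,4),'dz mm',round(dz*1e3,2),'ang',round(th,1),'rad',round(r0*1e3,1))
    for j,e in enumerate(angs):
        d0=(e-th+180)%360-180
        for k in(1,2,3,4,5):
            a=np.radians(th+d0*k/5);rr=r0+(r-r0)*k/5
            D=np.r_[rr*np.cos(a)-f[0],rr*np.sin(a)-f[1],dz*k/5 if j==0 else 0]
            print(e,k,np.round(R.T@D/.8,4))
        f=np.array([r*np.cos(np.radians(e)),r*np.sin(np.radians(e))]);th=e;r0=r
E
python3 -c "from h import *; arc([22,50])"
```

```text
t 10.05 foot [37.9 -2.7 16.3] F [-1.4  0.3  5. ] M [-0.46  0.18 -0.18] grip 0.273
r [ 0.0044  0.0028 -0.0001] dz mm -0.39 ang 356.0 rad 38.0
22 1 [ 0.0034  0.0023 -0.0023]
22 2 [ 0.0071  0.0043 -0.0048]
22 3 [ 0.0111  0.0059 -0.0074]
22 4 [ 0.0153  0.007  -0.0103]
22 5 [ 0.0196  0.0076 -0.0132]
50 1 [ 0.0043 -0.0017 -0.003 ]
50 2 [ 0.0084 -0.0039 -0.0059]
50 3 [ 0.0123 -0.0066 -0.0087]
50 4 [ 0.0159 -0.0097 -0.0113]
50 5 [ 0.0193 -0.0133 -0.0138]
```

```bash
python3 -m inch '[{"dx":0.0034,"dy":0.0023,"dz":-0.0023,"rx":0,"ry":0,"rz":0},{"dx":0.0071,"dy":0.0043,"dz":-0.0048,"rx":0,"ry":0,"rz":0},{"dx":0.0111,"dy":0.0059,"dz":-0.0074,"rx":0,"ry":0,"rz":0},{"dx":0.0153,"dy":0.007,"dz":-0.0103,"rx":0,"ry":0,"rz":0},{"dx":0.0196,"dy":0.0076,"dz":-0.0132,"rx":0,"ry":0,"rz":0}]'|grep contact
python3 -m inch '[{"dx":0.0043,"dy":-0.0017,"dz":-0.003,"rx":0,"ry":0,"rz":0},{"dx":0.0084,"dy":-0.0039,"dz":-0.0059,"rx":0,"ry":0,"rz":0},{"dx":0.0123,"dy":-0.0066,"dz":-0.0087,"rx":0,"ry":0,"rz":0},{"dx":0.0159,"dy":-0.0097,"dz":-0.0113,"rx":0,"ry":0,"rz":0},{"dx":0.0193,"dy":-0.0133,"dz":-0.0138,"rx":0,"ry":0,"rz":0}]'|grep contact
python3 -c "from h import *; arc([75,100])"
```

```text
contact_force: [0.3, -3.5, 5.5]
contact_force: [2.4, -1.7, 5.7]
t 11.05 foot [29.5 34.9 15.9] F [ 2.4 -1.7  5.7] M [-1.32 -0.57  0.25] grip 0.273
r [0.0058 0.0025 0.    ] dz mm -0.12 ang 49.8 rad 45.7
75 1 [ 0.0028 -0.0037 -0.002 ]
75 2 [ 0.0053 -0.0077 -0.0037]
75 3 [ 0.0075 -0.0119 -0.0053]
75 4 [ 0.0093 -0.0163 -0.0066]
75 5 [ 0.0109 -0.0209 -0.0077]
100 1 [ 0.0013 -0.0046 -0.001 ]
100 2 [ 0.0023 -0.0094 -0.0017]
100 3 [ 0.0029 -0.0142 -0.0022]
100 4 [ 0.0032 -0.0191 -0.0024]
100 5 [ 0.0031 -0.024  -0.0024]
```

```bash
python3 -m inch '[{"dx":0.0028,"dy":-0.0037,"dz":-0.002,"rx":0,"ry":0,"rz":0},{"dx":0.0053,"dy":-0.0077,"dz":-0.0037,"rx":0,"ry":0,"rz":0},{"dx":0.0075,"dy":-0.0119,"dz":-0.0053,"rx":0,"ry":0,"rz":0},{"dx":0.0093,"dy":-0.0163,"dz":-0.0066,"rx":0,"ry":0,"rz":0},{"dx":0.0109,"dy":-0.0209,"dz":-0.0077,"rx":0,"ry":0,"rz":0}]'|grep contact
python3 -m inch '[{"dx":0.0013,"dy":-0.0046,"dz":-0.001,"rx":0,"ry":0,"rz":0},{"dx":0.0023,"dy":-0.0094,"dz":-0.0017,"rx":0,"ry":0,"rz":0},{"dx":0.0029,"dy":-0.0142,"dz":-0.0022,"rx":0,"ry":0,"rz":0},{"dx":0.0032,"dy":-0.0191,"dz":-0.0024,"rx":0,"ry":0,"rz":0},{"dx":0.0031,"dy":-0.024,"dz":-0.0024,"rx":0,"ry":0,"rz":0}]'|grep contact
python3 -c "
from h import *; arc([125,150])
for c in('scene',): im=optics.grab_frame(c); save('s1.png',im[130:210,240:340],6)"
```

```text
contact_force: [2.1, -6.5, 2.8]
contact_force: [3.4, 1.7, 5.7]
t 12.05 foot [-8.8 45.  14.6] F [3.4 1.7 5.7] M [-0.66 -0.74  0.39] grip 0.27
r [ 0.0048  0.0005 -0.0001] dz mm -0.14 ang 101.0 rad 45.8
125 1 [-0.0006 -0.0047  0.0004]
125 2 [-0.0016 -0.0093  0.0011]
125 3 [-0.0028 -0.0138  0.002 ]
125 4 [-0.0044 -0.0182  0.0031]
125 5 [-0.0062 -0.0223  0.0044]
150 1 [-0.0021 -0.0042  0.0014]
150 2 [-0.0044 -0.0082  0.003 ]
150 3 [-0.0071 -0.0119  0.0049]
150 4 [-0.01   -0.0153  0.0069]
150 5 [-0.0131 -0.0184  0.009 ]
```

View pics/s1.png

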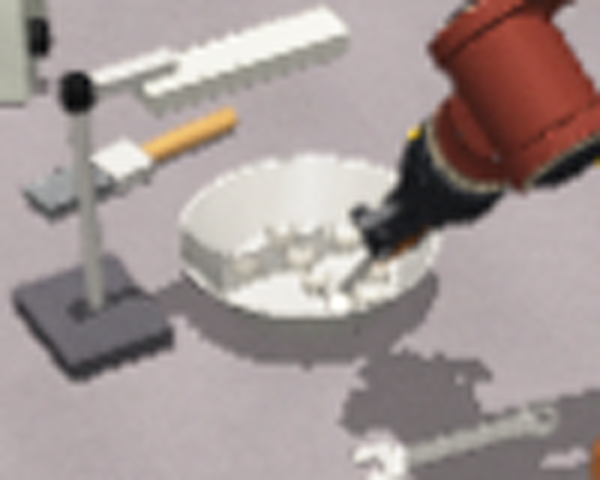

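Stirring works: the ball is at the left side, the stones are being ploughed and the lamp is well clear. Continuing.

```bash
python3 -m inch '[{"dx":-0.0004,"dy":-0.0047,"dz":0.0006,"rx":0,"ry":0,"rz":0},{"dx":-0.0012,"dy":-0.0093,"dz":0.0016,"rx":0,"ry":0,"rz":0},{"dx":-0.0023,"dy":-0.0138,"dz":0.0026,"rx":0,"ry":0,"rz":0},{"dx":-0.0039,"dy":-0.0182,"dz":0.0037,"rx":0,"ry":0,"rz":0},{"dx":-0.0057,"dy":-0.0223,"dz":0.005,"rx":0,"ry":0,"rz":0}]'|grep contact
python3 -m inch '[{"dx":-0.0021,"dy":-0.0042,"dz":0.0014,"rx":0,"ry":0,"rz":0},{"dx":-0.0044,"dy":-0.0082,"dz":0.003,"rx":0,"ry":0,"rz":0},{"dx":-0.0071,"dy":-0.0119,"dz":0.0049,"rx":0,"ry":0,"rz":0},{"dx":-0.01,"dy":-0.0153,"dz":0.0069,"rx":0,"ry":0,"rz":0},{"dx":-0.0131,"dy":-0.0184,"dz":0.009,"rx":0,"ry":0,"rz":0}]'|grep contact
python3 -c "from h import *; arc([175,200],f0=7)"
```

```text
contact_force: [3.1, 1.2, 6.3]
contact_force: [1.9, 3.7, 7.6]
t 13.1 foot [-38.3  22.9  14.7] F [1.9 3.7 7.6] M [-0.34 -0.57  0.4 ] grip 0.277
r [ 0.0058  0.0001 -0.0006] dz mm 0.22 ang 149.1 rad 44.6
175 1 [-0.0034 -0.003   0.0023]
175 2 [-0.007  -0.0056  0.0047]
175 3 [-0.0107 -0.0078  0.0072]
175 4 [-0.0147 -0.0096  0.0099]
175 5 [-0.0187 -0.0109  0.0127]
200 1 [-0.004  -0.0008  0.0028]
200 2 [-0.008  -0.0012  0.0056]
200 3 [-0.012  -0.0011  0.0084]
200 4 [-0.016  -0.0006  0.0112]
200 5 [-0.0199  0.0003  0.014 ]
```

```bash
python3 -m inch '[{"dx":-0.0034,"dy":-0.003,"dz":0.0023,"rx":0,"ry":0,"rz":0},{"dx":-0.007,"dy":-0.0056,"dz":0.0047,"rx":0,"ry":0,"rz":0},{"dx":-0.0107,"dy":-0.0078,"dz":0.0072,"rx":0,"ry":0,"rz":0},{"dx":-0.0147,"dy":-0.0096,"dz":0.0099,"rx":0,"ry":0,"rz":0},{"dx":-0.0187,"dy":-0.0109,"dz":0.0127,"rx":0,"ry":0,"rz":0}]'|grep contact
python3 -m inch '[{"dx":-0.004,"dy":-0.0008,"dz":0.0028,"rx":0,"ry":0,"rz":0},{"dx":-0.008,"dy":-0.0012,"dz":0.0056,"rx":0,"ry":0,"rz":0},{"dx":-0.012,"dy":-0.0011,"dz":0.0084,"rx":0,"ry":0,"rz":0},{"dx":-0.016,"dy":-0.0006,"dz":0.0112,"rx":0,"ry":0,"rz":0},{"dx":-0.0199,"dy":0.0003,"dz":0.014,"rx":0,"ry":0,"rz":0}]'|grep contact
python3 -c "from h import *; arc([225,250],f0=7)"
```

```text
contact_force: [3.1, 0.6, 5.6]
contact_force: [-0.4, 4.2, 9.8]
t 14.1 foot [-43.4 -15.7  14.6] F [-0.4  4.2  9.8] M [-0.4   0.08 -0.16] grip 0.273
r [ 0.0033  0.0002 -0.0005] dz mm 1.13 ang 199.8 rad 46.2
225 1 [-0.0041  0.0016  0.0025]
225 2 [-0.008   0.0037  0.0049]
225 3 [-0.0117  0.0061  0.0072]
225 4 [-0.0153  0.0089  0.0094]
225 5 [-0.0186  0.0121  0.0114]
250 1 [-0.003   0.0032  0.0021]
250 2 [-0.0058  0.0067  0.0041]
250 3 [-0.0083  0.0105  0.0059]
250 4 [-0.0106  0.0146  0.0075]
250 5 [-0.0125  0.0189  0.0089]
```

```bash
python3 -m inch '[{"dx":-0.0041,"dy":0.0016,"dz":0.0025,"rx":0,"ry":0,"rz":0},{"dx":-0.008,"dy":0.0037,"dz":0.0049,"rx":0,"ry":0,"rz":0},{"dx":-0.0117,"dy":0.0061,"dz":0.0072,"rx":0,"ry":0,"rz":0},{"dx":-0.0153,"dy":0.0089,"dz":0.0094,"rx":0,"ry":0,"rz":0},{"dx":-0.0186,"dy":0.0121,"dz":0.0114,"rx":0,"ry":0,"rz":0}]'|grep contact
python3 -m inch '[{"dx":-0.003,"dy":0.0032,"dz":0.0021,"rx":0,"ry":0,"rz":0},{"dx":-0.0058,"dy":0.0067,"dz":0.0041,"rx":0,"ry":0,"rz":0},{"dx":-0.0083,"dy":0.0105,"dz":0.0059,"rx":0,"ry":0,"rz":0},{"dx":-0.0106,"dy":0.0146,"dz":0.0075,"rx":0,"ry":0,"rz":0},{"dx":-0.0125,"dy":0.0189,"dz":0.0089,"rx":0,"ry":0,"rz":0}]'|grep contact
python3 -c "from h import *; arc([275,300],f0=7)"
```

```text
contact_force: [-2.2, 2.4, 7.7]
contact_force: [-3.6, 3.2, 8.8]
t 15.1 foot [-17.  -42.3  14.6] F [-3.6  3.2  8.8] M [-0.58  0.76 -0.55] grip 0.272
r [ 0.     -0.0002  0.    ] dz mm 0.72 ang 248.1 rad 45.6
275 1 [-0.0019  0.0049  0.0011]
275 2 [-0.0034  0.0099  0.0019]
275 3 [-0.0045  0.0151  0.0025]
275 4 [-0.0052  0.0204  0.0028]
275 5 [-0.0055  0.0257  0.0028]
300 1 [ 0.0001  0.0049 -0.    ]
300 2 [ 0.0005  0.0098 -0.0003]
300 3 [ 0.0013  0.0146 -0.0009]
300 4 [ 0.0024  0.0193 -0.0017]
300 5 [ 0.0038  0.0239 -0.0027]
```

```bash
python3 -m inch '[{"dx":-0.0019,"dy":0.0049,"dz":0.0011,"rx":0,"ry":0,"rz":0},{"dx":-0.0034,"dy":0.0099,"dz":0.0019,"rx":0,"ry":0,"rz":0},{"dx":-0.0045,"dy":0.0151,"dz":0.0025,"rx":0,"ry":0,"rz":0},{"dx":-0.0052,"dy":0.0204,"dz":0.0028,"rx":0,"ry":0,"rz":0},{"dx":-0.0055,"dy":0.0257,"dz":0.0028,"rx":0,"ry":0,"rz":0}]'|grep contact
python3 -m inch '[{"dx":0.0001,"dy":0.0049,"dz":0,"rx":0,"ry":0,"rz":0},{"dx":0.0005,"dy":0.0098,"dz":-0.0003,"rx":0,"ry":0,"rz":0},{"dx":0.0013,"dy":0.0146,"dz":-0.0009,"rx":0,"ry":0,"rz":0},{"dx":0.0024,"dy":0.0193,"dz":-0.0017,"rx":0,"ry":0,"rz":0},{"dx":0.0038,"dy":0.0239,"dz":-0.0027,"rx":0,"ry":0,"rz":0}]'|grep contact
python3 -c "from h import *; arc([325,348],f0=7)"
```

```text
contact_force: [-3.2, 0.2, 4.9]
contact_force: [-4.2, -0.8, 4.9]
t 16.1 foot [ 22.3 -39.   14.7] F [-4.2 -0.8  4.9] M [-0.68  0.95 -0.69] grip 0.277
r [-0.0001  0.0001  0.0006] dz mm -0.84 ang 299.7 rad 44.9
325 1 [ 0.0019  0.0045 -0.0011]
325 2 [ 0.0041  0.0087 -0.0023]
325 3 [ 0.0065  0.0128 -0.0038]
325 4 [ 0.0093  0.0165 -0.0055]
325 5 [ 0.0124  0.02   -0.0074]
348 1 [ 0.0029  0.0029 -0.002 ]
348 2 [ 0.0059  0.0054 -0.0041]
348 3 [ 0.0091  0.0077 -0.0064]
348 4 [ 0.0124  0.0096 -0.0087]
348 5 [ 0.0159  0.0112 -0.0111]
```

```bash
python3 -m inch '[{"dx":0.0019,"dy":0.0045,"dz":-0.0011,"rx":0,"ry":0,"rz":0},{"dx":0.0041,"dy":0.0087,"dz":-0.0023,"rx":0,"ry":0,"rz":0},{"dx":0.0065,"dy":0.0128,"dz":-0.0038,"rx":0,"ry":0,"rz":0},{"dx":0.0093,"dy":0.0165,"dz":-0.0055,"rx":0,"ry":0,"rz":0},{"dx":0.0124,"dy":0.02,"dz":-0.0074,"rx":0,"ry":0,"rz":0}]'|grep contact
python3 -m inch '[{"dx":0.0029,"dy":0.0029,"dz":-0.002,"rx":0,"ry":0,"rz":0},{"dx":0.0059,"dy":0.0054,"dz":-0.0041,"rx":0,"ry":0,"rz":0},{"dx":0.0091,"dy":0.0077,"dz":-0.0064,"rx":0,"ry":0,"rz":0},{"dx":0.0124,"dy":0.0096,"dz":-0.0087,"rx":0,"ry":0,"rz":0},{"dx":0.0159,"dy":0.0112,"dz":-0.0111,"rx":0,"ry":0,"rz":0}]'|grep contact
python3 -c "from h import *; arc([12],f0=8)"
```

```text
contact_force: [-0.5, -0.5, 1.5]
contact_force: [0.1, -0.8, -0.3]
t 17.1 foot [46.  -9.2 15.1] F [ 0.1 -0.8 -0.3] M [ 0.13  0.07 -0.06] grip 0.271
r [0.0036 0.001  0.0003] dz mm -2.0 ang 348.7 rad 46.9
12 1 [ 0.0041  0.0008 -0.0023]
12 2 [ 0.0083  0.0012 -0.0046]
12 3 [ 0.0124  0.0013 -0.0069]
12 4 [ 0.0165  0.0009 -0.0091]
12 5 [ 0.0205  0.0002 -0.0113]
```

Contact has become light, so I'll press down 2.5 mm and then finish through the far side.

```bash
python3 -m inch '[{"dx":0.001,"dy":0,"dz":0.0015,"rx":0,"ry":0,"rz":0},{"dx":0.0018,"dy":0,"dz":0.0026,"rx":0,"ry":0,"rz":0},{"dx":0.0018,"dy":0,"dz":0.0026,"rx":0,"ry":0,"rz":0}]'|grep contact
python3 -c "from h import *; arc([5,18],f0=7)"
```

```text
contact_force: [0.1, 0.9, 5.7]
t 17.4 foot [47.1 -9.9 14.5] F [0.1 0.9 5.7] M [-0.36  0.1  -0.11] grip 0.277
r [ 0.005   0.0026 -0.0001] dz mm -0.52 ang 348.2 rad 48.2
5 1 [ 0.003   0.0003 -0.002 ]
5 2 [ 0.006   0.0003 -0.0039]
5 3 [ 0.0089  0.0001 -0.0058]
5 4 [ 0.0118 -0.0002 -0.0077]
5 5 [ 0.0146 -0.0008 -0.0096]
18 1 [ 0.0021  0.     -0.0015]
18 2 [ 0.0042 -0.0001 -0.0029]
18 3 [ 0.0062 -0.0003 -0.0044]
18 4 [ 0.0083 -0.0006 -0.0059]
18 5 [ 0.0104 -0.0011 -0.0073]
```

```bash
python3 -m inch '[{"dx":0.003,"dy":0.0003,"dz":-0.002,"rx":0,"ry":0,"rz":0},{"dx":0.006,"dy":0.0003,"dz":-0.0039,"rx":0,"ry":0,"rz":0},{"dx":0.0089,"dy":0.0001,"dz":-0.0058,"rx":0,"ry":0,"rz":0},{"dx":0.0118,"dy":-0.0002,"dz":-0.0077,"rx":0,"ry":0,"rz":0},{"dx":0.0146,"dy":-0.0008,"dz":-0.0096,"rx":0,"ry":0,"rz":0}]'|grep contact
python3 -m inch '[{"dx":0.0021,"dy":0,"dz":-0.0013,"rx":0,"ry":0,"rz":0},{"dx":0.0042,"dy":-0.0001,"dz":-0.0026,"rx":0,"ry":0,"rz":0},{"dx":0.0065,"dy":-0.0003,"dz":-0.0039,"rx":0,"ry":0,"rz":0},{"dx":0.0086,"dy":-0.0006,"dz":-0.0054,"rx":0,"ry":0,"rz":0},{"dx":0.0086,"dy":-0.0006,"dz":-0.0054,"rx":0,"ry":0,"rz":0}]'|grep contact
python3 - <<'E'
from h import *
where()
i=optics.camera_info('wrist');im=np.ascontiguousarray(optics.grab_frame('wrist'))
r=np.radians
for k in range(6):
    X=BZ+[.052*np.cos(r(30+60*k)),.052*np.sin(r(30+60*k)),.01]
    p=proj('wrist',X,i);cv2.circle(im,tuple(int(round(v)) for v in p),1,(255,0,0),-1)
    cv2.putText(im,str(k+1),tuple(int(round(v)) for v in p),0,.3,(0,0,255),1)
save('w6.png',im[70:230,200:400],4)
print([ (np.round(b['bbox'][:2]),round(b['confidence'],2)) for b in nets.boxes_of('wrist','stone1')])
E
```

```text
contact_force: [0.4, -2.8, 5.4]
contact_force: [-1.1, -0.0, 8.4]
t 18.4 foot [42.7 12.3 12.8] F [-1.1 -0.   8.4] M [-1.07  0.08 -0.13] grip 0.272
[(array([336., 192.]), 0.85), (array([217., 170.]), 0.82), (array([267., 169.]), 0.81), (array([274., 213.]), 0.81), (array([273., 230.]), 0.73), (array([307., 184.]), 0.68), (array([207., 193.]), 0.58), (array([274., 192.]), 0.57)]
```

View pics/w6.png

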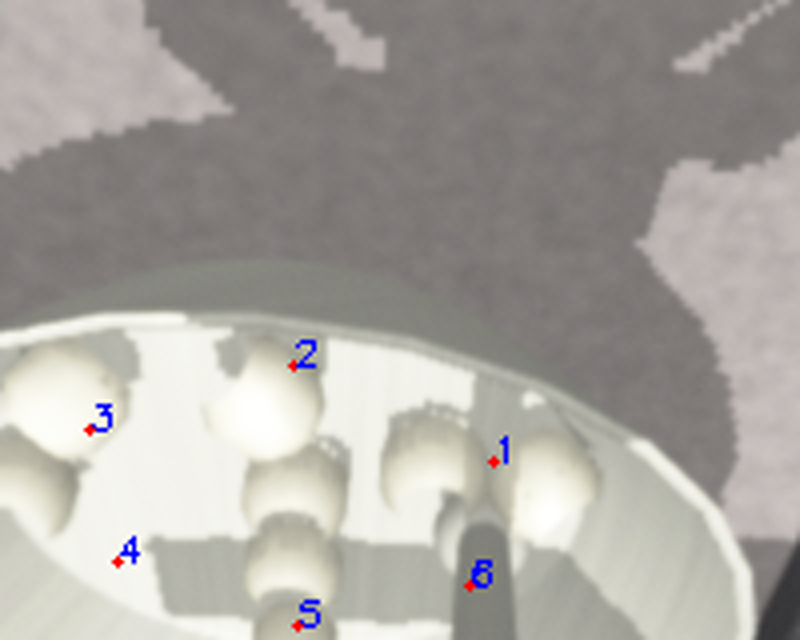

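```bash
python3 - <<'E'
from h import *
i=optics.camera_info('wrist');optics.grab_frame('wrist')
def rep(c,i):
    for b in nets.boxes_of(c,'stone1'):
        p=(atz(c,b['bbox'][0],b['bbox'][1],.015,i)-BZ)*1e3
        print(c,np.round(p[:2]),'r',round(np.hypot(p[0],p[1])),'ang',round(np.degrees(np.arctan2(p[1],p[0]))%360),np.round(b['bbox']),round(b['confidence'],2))
rep('wrist',i)
im=optics.grab_frame('top')
g=cv2.cvtColor(cv2.resize(im[180:246,366:430],None,fx=1,fy=1),cv2.COLOR_RGB2GRAY)
rep('top',optics.camera_info('top'))
E
```

```text
wrist [-5. 46.] r 46 ang 96 [266. 170.  30.  36.] 0.82
wrist [ -2. -55.] r 55 ang 268 [272. 231.  25.  16.] 0.81
wrist [29. 29.] r 41 ang 44 [306. 186.  26.  24.] 0.81
wrist [-46.  42.] r 62 ang 137 [217. 169.  33.  29.] 0.79
wrist [58. 22.] r 62 ang 21 [337. 193.  36.  24.] 0.79
wrist [ 0. 13.] r 13 ang 89 [273. 194.  30.  22.] 0.68
wrist [  1. -18.] r 18 ang 274 [275. 213.  26.  22.] 0.63
wrist [-60.   8.] r 61 ang 172 [207. 193.  22.  26.] 0.57
top [43. 43.] r 61 ang 46 [388. 201.  26.   9.] 0.21
```

The steps may all be met, but one stone at 268°, r≈55 could be stone5 that slid back to its place, and the one at 96° could be stone2. A second lap costs about 7 s and settles both, so I'll do it, checking for stones near the original places as I go.

```bash
cat >> h.py <<'E'
def stones():
    i=optics.camera_info('wrist');optics.grab_frame('wrist')
    for b in nets.boxes_of('wrist','stone1'):
        if b['confidence']<.3: continue
        p=(atz('wrist',b['bbox'][0],b['bbox'][1],.015,i)-BZ)*1e3
        o=[np.hypot(p[0]-52*np.cos(np.radians(30+60*k)),p[1]-52*np.sin(np.radians(30+60*k))) for k in range(6)]
        print('  stone',np.round(p[:2]),'r',round(np.hypot(p[0],p[1])),'ang',round(np.degrees(np.arctan2(p[1],p[0]))%360),'near place',int(np.argmin(o))+1,round(min(o)))
E
python3 -c "from h import *; arc([45,72],r=.047,f0=7)"
```

```text
t 18.7 foot [42.7 12.3 12.9] F [-0.6  0.4  7.2] M [-1.02  0.09 -0.17] grip 0.274
r [0.004  0.0018 0.    ] dz mm 0.1 ang 16.1 rad 44.4
45 1 [ 0.0046 -0.0006 -0.0033]
45 2 [ 0.0092 -0.0017 -0.0065]
45 3 [ 0.0137 -0.0035 -0.0098]
45 4 [ 0.0181 -0.0058 -0.0129]
45 5 [ 0.0223 -0.0087 -0.0159]
72 1 [ 0.0034 -0.0036 -0.0024]
72 2 [ 0.0065 -0.0076 -0.0046]
72 3 [ 0.0093 -0.012  -0.0066]
72 4 [ 0.0117 -0.0166 -0.0084]
72 5 [ 0.0138 -0.0216 -0.0099]
```

```bash
python3 -m inch '[{"dx":0.0046,"dy":-0.0006,"dz":-0.0033,"rx":0,"ry":0,"rz":0},{"dx":0.0092,"dy":-0.0017,"dz":-0.0065,"rx":0,"ry":0,"rz":0},{"dx":0.0137,"dy":-0.0035,"dz":-0.0098,"rx":0,"ry":0,"rz":0},{"dx":0.0181,"dy":-0.0058,"dz":-0.0129,"rx":0,"ry":0,"rz":0},{"dx":0.0223,"dy":-0.0087,"dz":-0.0159,"rx":0,"ry":0,"rz":0}]'|grep contact
python3 -m inch '[{"dx":0.0034,"dy":-0.0036,"dz":-0.0024,"rx":0,"ry":0,"rz":0},{"dx":0.0065,"dy":-0.0076,"dz":-0.0046,"rx":0,"ry":0,"rz":0},{"dx":0.0093,"dy":-0.012,"dz":-0.0066,"rx":0,"ry":0,"rz":0},{"dx":0.0117,"dy":-0.0166,"dz":-0.0084,"rx":0,"ry":0,"rz":0},{"dx":0.0138,"dy":-0.0216,"dz":-0.0099,"rx":0,"ry":0,"rz":0}]'|grep contact
python3 -c "from h import *; arc([97,122],r=.047,f0=7);stones()"
```

```text
contact_force: [-0.3, -5.0, 4.4]
contact_force: [1.6, -1.7, 3.5]
t 19.7 foot [14.3 45.3 12. ] F [ 1.6 -1.7  3.5] M [-0.63 -0.45  0.27] grip 0.275
r [0.0048 0.0004 0.0001] dz mm -1.38 ang 72.5 rad 47.5
97 1 [ 0.0016 -0.0048 -0.0008]
97 2 [ 0.0029 -0.0096 -0.0013]
97 3 [ 0.0038 -0.0146 -0.0015]
97 4 [ 0.0044 -0.0196 -0.0016]
97 5 [ 0.0047 -0.0247 -0.0013]
122 1 [-0.0002 -0.0051  0.0001]
122 2 [-0.0008 -0.0102  0.0005]
122 3 [-0.0017 -0.0152  0.0011]
122 4 [-0.003  -0.0201  0.002 ]
122 5 [-0.0047 -0.0248  0.0031]
  stone [  2. -16.] r 16 ang 277 near place 5 36
  stone [-45.  32.] r 56 ang 144 near place 3 6
  stone [-60.  10.] r 61 ang 171 near place 3 22
  stone [-22.  44.] r 50 ang 117 near place 2 24
  stone [35. 40.] r 53 ang 48 near place 1 17
  stone [ 0. 48.] r 48 ang 90 near place 2 4
  stone [ -4. -38.] r 38 ang 263 near place 5 15
```

```bash
python3 -m inch '[{"dx":0.0016,"dy":-0.0048,"dz":-0.0008,"rx":0,"ry":0,"rz":0},{"dx":0.0029,"dy":-0.0096,"dz":-0.0013,"rx":0,"ry":0,"rz":0},{"dx":0.0038,"dy":-0.0146,"dz":-0.0015,"rx":0,"ry":0,"rz":0},{"dx":0.0044,"dy":-0.0196,"dz":-0.0016,"rx":0,"ry":0,"rz":0},{"dx":0.0047,"dy":-0.0247,"dz":-0.0013,"rx":0,"ry":0,"rz":0}]'|grep contact
python3 -m inch '[{"dx":-0.0002,"dy":-0.0051,"dz":0.0001,"rx":0,"ry":0,"rz":0},{"dx":-0.0008,"dy":-0.0102,"dz":0.0005,"rx":0,"ry":0,"rz":0},{"dx":-0.0017,"dy":-0.0152,"dz":0.0011,"rx":0,"ry":0,"rz":0},{"dx":-0.003,"dy":-0.0201,"dz":0.002,"rx":0,"ry":0,"rz":0},{"dx":-0.0047,"dy":-0.0248,"dz":0.0031,"rx":0,"ry":0,"rz":0}]'|grep contact
python3 -c "from h import *; arc([147,172],r=.047,f0=7);stones()"
```

```text
contact_force: [2.9, -1.4, 6.4]
contact_force: [2.3, 2.3, 7.9]
t 20.8 foot [-24.2  39.4  11.9] F [2.3 2.3 7.9] M [-0.61 -0.82  0.49] grip 0.267
r [ 0.0057  0.0012 -0.0005] dz mm 0.35 ang 121.5 rad 46.2
147 1 [-0.0019 -0.0047  0.0012]
147 2 [-0.0041 -0.0091  0.0026]
147 3 [-0.0066 -0.0133  0.0042]
147 4 [-0.0094 -0.0173  0.006 ]
147 5 [-0.0125 -0.0209  0.0081]
172 1 [-0.0034 -0.0031  0.0023]
172 2 [-0.0069 -0.0058  0.0048]
172 3 [-0.0106 -0.0082  0.0074]
172 4 [-0.0145 -0.0101  0.0101]
172 5 [-0.0185 -0.0116  0.0129]
  stone [-60.   9.] r 61 ang 171 near place 3 22
  stone [-40.  17.] r 44 ang 157 near place 3 10
  stone [-32.  38.] r 49 ang 130 near place 3 18
  stone [  4. -17.] r 17 ang 282 near place 5 36
  stone [53. 23.] r 58 ang 23 near place 1 9
  stone [ 1. 13.] r 14 ang 84 near place 2 39
  stone [-13.  51.] r 53 ang 104 near place 2 13
```

```bash
python3 -m inch '[{"dx":-0.0019,"dy":-0.0047,"dz":0.0012,"rx":0,"ry":0,"rz":0},{"dx":-0.0041,"dy":-0.0091,"dz":0.0026,"rx":0,"ry":0,"rz":0},{"dx":-0.0066,"dy":-0.0133,"dz":0.0042,"rx":0,"ry":0,"rz":0},{"dx":-0.0094,"dy":-0.0173,"dz":0.006,"rx":0,"ry":0,"rz":0},{"dx":-0.0125,"dy":-0.0209,"dz":0.0081,"rx":0,"ry":0,"rz":0}]'|grep contact
python3 -m inch '[{"dx":-0.0034,"dy":-0.0031,"dz":0.0023,"rx":0,"ry":0,"rz":0},{"dx":-0.0069,"dy":-0.0058,"dz":0.0048,"rx":0,"ry":0,"rz":0},{"dx":-0.0106,"dy":-0.0082,"dz":0.0074,"rx":0,"ry":0,"rz":0},{"dx":-0.0145,"dy":-0.0101,"dz":0.0101,"rx":0,"ry":0,"rz":0},{"dx":-0.0185,"dy":-0.0116,"dz":0.0129,"rx":0,"ry":0,"rz":0}]'|grep contact
python3 -c "from h import *; arc([197,222],r=.047,f0=7);stones()"
```

```text
contact_force: [0.9, 4.1, 8.9]
contact_force: [0.3, 4.0, 9.2]
t 21.9 foot [-47.1   6.8  12. ] F [0.3 4.  9.2] M [-0.38 -0.34  0.22] grip 0.273
r [ 0.0044  0.0006 -0.0006] dz mm 0.87 ang 171.8 rad 47.6
197 1 [-0.0043 -0.001   0.0028]
197 2 [-0.0087 -0.0015  0.0056]
197 3 [-0.0131 -0.0015  0.0084]
197 4 [-0.0174 -0.0011  0.0112]
197 5 [-0.0217 -0.0003  0.0139]
222 1 [-0.0041  0.0011  0.0029]
222 2 [-0.0081  0.0027  0.0057]
222 3 [-0.0119  0.0047  0.0084]
222 4 [-0.0156  0.0071  0.011 ]
222 5 [-0.0192  0.0099  0.0135]
  stone [ -0. -54.] r 54 ang 270 near place 5 2
  stone [-34.  45.] r 56 ang 127 near place 3 22
  stone [ 1. 16.] r 16 ang 87 near place 2 36
  stone [  0. -17.] r 17 ang 272 near place 5 35
  stone [-13.  55.] r 57 ang 104 near place 2 14
  stone [52. 21.] r 56 ang 22 near place 1 9
  stone [-65. -18.] r 67 ang 196 near place 4 21
  stone [-49. -49.] r 69 ang 225 near place 4 23
```

```bash
python3 -m inch '[{"dx":-0.0043,"dy":-0.001,"dz":0.0028,"rx":0,"ry":0,"rz":0},{"dx":-0.0087,"dy":-0.0015,"dz":0.0056,"rx":0,"ry":0,"rz":0},{"dx":-0.0131,"dy":-0.0015,"dz":0.0084,"rx":0,"ry":0,"rz":0},{"dx":-0.0174,"dy":-0.0011,"dz":0.0112,"rx":0,"ry":0,"rz":0},{"dx":-0.0217,"dy":-0.0003,"dz":0.0139,"rx":0,"ry":0,"rz":0}]'|grep contact
python3 -m inch '[{"dx":-0.0041,"dy":0.0011,"dz":0.0029,"rx":0,"ry":0,"rz":0},{"dx":-0.0081,"dy":0.0027,"dz":0.0057,"rx":0,"ry":0,"rz":0},{"dx":-0.0119,"dy":0.0047,"dz":0.0084,"rx":0,"ry":0,"rz":0},{"dx":-0.0156,"dy":0.0071,"dz":0.011,"rx":0,"ry":0,"rz":0},{"dx":-0.0192,"dy":0.0099,"dz":0.0135,"rx":0,"ry":0,"rz":0}]'|grep contact
python3 -c "from h import *; arc([247,270],r=.047,f0=7);stones()"
```

```text
contact_force: [0.9, 3.9, 5.5]
contact_force: [-2.2, 4.1, 9.7]
t 23.0 foot [-36.4 -31.6  12. ] F [-2.2  4.1  9.7] M [-0.48  0.4  -0.32] grip 0.271
r [ 0.0014  0.0003 -0.0003] dz mm 1.07 ang 220.9 rad 48.2
247 1 [-0.0036  0.0035  0.0022]
247 2 [-0.0069  0.0074  0.0042]
247 3 [-0.0098  0.0116  0.006 ]
247 4 [-0.0125  0.0161  0.0075]
247 5 [-0.0148  0.0208  0.0088]
270 1 [-0.0018  0.0042  0.0012]
270 2 [-0.0032  0.0085  0.0023]
270 3 [-0.0044  0.013   0.0031]
270 4 [-0.0053  0.0176  0.0038]
270 5 [-0.0059  0.0223  0.0042]
  stone [51. 20.] r 54 ang 22 near place 1 8
  stone [ -1. -14.] r 14 ang 266 near place 5 38
  stone [-14.  62.] r 64 ang 103 near place 2 17
  stone [-34.  51.] r 61 ang 124 near place 3 27
  stone [  2. -53.] r 53 ang 272 near place 5 3
  stone [-51.  21.] r 55 ang 158 near place 3 8
  stone [ 1. 13.] r 13 ang 87 near place 2 39
  stone [-18. -57.] r 60 ang 253 near place 5 19
```

```bash
python3 -m inch '[{"dx":-0.0036,"dy":0.0035,"dz":0.0022,"rx":0,"ry":0,"rz":0},{"dx":-0.0069,"dy":0.0074,"dz":0.0042,"rx":0,"ry":0,"rz":0},{"dx":-0.0098,"dy":0.0116,"dz":0.006,"rx":0,"ry":0,"rz":0},{"dx":-0.0125,"dy":0.0161,"dz":0.0075,"rx":0,"ry":0,"rz":0},{"dx":-0.0148,"dy":0.0208,"dz":0.0088,"rx":0,"ry":0,"rz":0}]'|grep contact
python3 -m inch '[{"dx":-0.0018,"dy":0.0042,"dz":0.0012,"rx":0,"ry":0,"rz":0},{"dx":-0.0032,"dy":0.0085,"dz":0.0023,"rx":0,"ry":0,"rz":0},{"dx":-0.0044,"dy":0.013,"dz":0.0031,"rx":0,"ry":0,"rz":0},{"dx":-0.0053,"dy":0.0176,"dz":0.0038,"rx":0,"ry":0,"rz":0},{"dx":-0.0059,"dy":0.0223,"dz":0.0042,"rx":0,"ry":0,"rz":0}]'|grep contact
python3 -c "from h import *; arc([293,316],r=.047,f0=7);stones()"
```

```text
contact_force: [-2.6, 1.8, 7.4]
contact_force: [-2.1, 0.3, 5.6]
t 24.1 foot [ -1.3 -47.1  12. ] F [-2.1  0.3  5.6] M [-0.8   0.75 -0.58] grip 0.273
r [-0.001   0.0002  0.0005] dz mm -0.54 ang 268.4 rad 47.1
293 1 [-0.0003  0.005   0.0004]
293 2 [-0.0003  0.0101  0.0005]
293 3 [0.0001 0.0151 0.0004]
293 4 [0.0009 0.0201 0.    ]
293 5 [ 0.002   0.025  -0.0006]
316 1 [ 0.0012  0.0045 -0.0009]
316 2 [ 0.0028  0.0088 -0.002 ]
316 3 [ 0.0046  0.013  -0.0032]
316 4 [ 0.0067  0.0169 -0.0047]
316 5 [ 0.009   0.0207 -0.0063]
  stone [ 34. -36.] r 50 ang 313 near place 6 15
  stone [ 1. 15.] r 15 ang 86 near place 2 37
  stone [53. 21.] r 57 ang 22 near place 1 10
  stone [-35.  51.] r 62 ang 125 near place 3 27
  stone [  2. -15.] r 15 ang 277 near place 5 37
  stone [-50.  33.] r 60 ang 147 near place 3 9
  stone [-14.  60.] r 62 ang 103 near place 2 16
  stone [ 27. -61.] r 67 ang 294 near place 5 29
```

```bash
python3 -m inch '[{"dx":-0.0003,"dy":0.005,"dz":0.0004,"rx":0,"ry":0,"rz":0},{"dx":-0.0003,"dy":0.0101,"dz":0.0005,"rx":0,"ry":0,"rz":0},{"dx":0.0001,"dy":0.0151,"dz":0.0004,"rx":0,"ry":0,"rz":0},{"dx":0.0011,"dy":0.0201,"dz":0.0003,"rx":0,"ry":0,"rz":0},{"dx":0.0025,"dy":0.025,"dz":0,"rx":0,"ry":0,"rz":0}]'|grep contact
python3 -m inch '[{"dx":0.0013,"dy":0.0045,"dz":-0.0007,"rx":0,"ry":0,"rz":0},{"dx":0.003,"dy":0.0088,"dz":-0.0017,"rx":0,"ry":0,"rz":0},{"dx":0.0049,"dy":0.013,"dz":-0.0028,"rx":0,"ry":0,"rz":0},{"dx":0.0071,"dy":0.0169,"dz":-0.0042,"rx":0,"ry":0,"rz":0},{"dx":0.0095,"dy":0.0207,"dz":-0.0056,"rx":0,"ry":0,"rz":0}]'|grep contact
python3 -c "from h import *; arc([338,358],r=.047,f0=7);stones()"
```

```text
contact_force: [-2.6, -1.8, 4.2]
contact_force: [-1.2, -2.3, 4.5]
t 25.2 foot [ 36.7 -32.5  11.7] F [-1.2 -2.3  4.5] M [-0.99  0.35 -0.37] grip 0.272
r [0.0038 0.0016 0.0003] dz mm -1.0 ang 318.5 rad 49.0
338 1 [ 0.0028  0.0026 -0.0016]
338 2 [ 0.0057  0.005  -0.0034]
338 3 [ 0.0087  0.0072 -0.0052]
338 4 [ 0.0118  0.0091 -0.0071]
338 5 [ 0.015   0.0107 -0.009 ]
358 1 [ 0.003   0.0018 -0.0021]
358 2 [ 0.0061  0.0034 -0.0043]
358 3 [ 0.0093  0.0047 -0.0065]
358 4 [ 0.0125  0.0058 -0.0088]
358 5 [ 0.0158  0.0065 -0.0111]
  stone [-35.  50.] r 61 ang 125 near place 3 26
  stone [53. 22.] r 58 ang 23 near place 1 9
  stone [-52.  34.] r 62 ang 147 near place 3 11
  stone [  2. -16.] r 16 ang 276 near place 5 36
  stone [-13.  62.] r 63 ang 102 near place 2 16
  stone [40. -6.] r 40 ang 351 near place 6 20
  stone [ 1. 15.] r 15 ang 87 near place 2 37
```

```bash
python3 -m inch '[{"dx":0.003,"dy":0.0026,"dz":-0.0013,"rx":0,"ry":0,"rz":0},{"dx":0.0061,"dy":0.005,"dz":-0.0029,"rx":0,"ry":0,"rz":0},{"dx":0.0092,"dy":0.0072,"dz":-0.0045,"rx":0,"ry":0,"rz":0},{"dx":0.0125,"dy":0.0091,"dz":-0.0062,"rx":0,"ry":0,"rz":0},{"dx":0.0157,"dy":0.0107,"dz":-0.008,"rx":0,"ry":0,"rz":0}]'|grep contact
python3 -m inch '[{"dx":0.0032,"dy":0.0018,"dz":-0.0018,"rx":0,"ry":0,"rz":0},{"dx":0.0065,"dy":0.0034,"dz":-0.0037,"rx":0,"ry":0,"rz":0},{"dx":0.0099,"dy":0.0047,"dz":-0.0057,"rx":0,"ry":0,"rz":0},{"dx":0.0133,"dy":0.0058,"dz":-0.0077,"rx":0,"ry":0,"rz":0},{"dx":0.0168,"dy":0.0065,"dz":-0.0097,"rx":0,"ry":0,"rz":0}]'|grep contact
python3 -c "from h import *; arc([8],r=.045,f0=7);stones()"
```

```text
contact_force: [-1.3, -3.3, 6.9]
contact_force: [-1.0, -1.8, 4.0]
t 26.3 foot [47.6 -2.2  9.5] F [-1.  -1.8  4. ] M [-0.94  0.07 -0.09] grip 0.277
r [0.0047 0.0028 0.0001] dz mm -1.2 ang 357.3 rad 47.6
8 1 [ 0.002  -0.0003 -0.0011]
8 2 [ 0.004  -0.0007 -0.0021]
8 3 [ 0.006  -0.0012 -0.0031]
8 4 [ 0.0079 -0.0018 -0.0041]
8 5 [ 0.0098 -0.0025 -0.0051]
  stone [-36.  49.] r 60 ang 126 near place 3 25
  stone [ 3. 17.] r 17 ang 79 near place 2 35
  stone [-51.  34.] r 61 ang 147 near place 3 10
  stone [34.  9.] r 35 ang 14 near place 1 20
  stone [64.  3.] r 64 ang 3 near place 1 30
  stone [-13.  59.] r 60 ang 103 near place 2 15
  stone [  3. -16.] r 16 ang 282 near place 5 37
  stone [50. 34.] r 60 ang 34 near place 1 9
```

No stone is near its original place any more. A short press at the far side, then lift.

```bash
python3 -m inch '[{"dx":0.0012,"dy":0,"dz":0.001,"rx":0,"ry":0,"rz":0},{"dx":0.0012,"dy":0,"dz":0.001,"rx":0,"ry":0,"rz":0},{"dx":0.0012,"dy":0,"dz":0.001,"rx":0,"ry":0,"rz":0}]'|grep contact
python3 -m inch '[{"dx":-0.007,"dy":0,"dz":-0.01,"rx":0,"ry":0,"rz":0},{"dx":-0.022,"dy":0,"dz":-0.031,"rx":0,"ry":0,"rz":0},{"dx":-0.043,"dy":0,"dz":-0.061,"rx":0,"ry":0,"rz":0},{"dx":-0.065,"dy":0,"dz":-0.092,"rx":0,"ry":0,"rz":0},{"dx":-0.065,"dy":0,"dz":-0.092,"rx":0,"ry":0,"rz":0}]'|grep contact
python3 - <<'E'
from h import *
where();stones();s=state();i=optics.camera_info('wrist');R=rot(s['tool_rot']);p=s['tool_pos']
im=optics.grab_frame('wrist');cv2.imwrite('pics/w7.png',im[...,::-1])
for o in nets.outline_of('wrist','rod')[:2]:
    m=o['pixels'];ys,xs=np.nonzero(m);print(o['confidence'],np.round(o['bbox'],1))
    for r in range(ys.min(),ys.max(),6):
        q=xs[ys==r]
        if len(q):print((r,q.min(),q.max()),end=' ')
    print()
t=lambda k,rr=0:proj('wrist',p+R@np.array([0,0,k]),i)
print('axis px at TCP+',[(k,np.round(t(k),1)) for k in(-.052,.0,.014,.1166)],'ideal foot',proj('wrist',p-K,i))
plan([((.53,.02,.27),RT)])
E
```

```text
contact_force: [-2.9, 2.6, 10.4]
contact_force: [0.8, 0.8, -1.4]
t 27.2 foot [ 48.4  -1.3 101. ] F [ 0.8  0.8 -1.4] M [0.45 0.06 0.05] grip 0.275
  stone [60.  2.] r 60 ang 2 near place 1 28
  stone [-36.  49.] r 61 ang 126 near place 3 25
  stone [33. 12.] r 35 ang 20 near place 1 19
  stone [  2. -17.] r 17 ang 277 near place 5 35
  stone [49. 33.] r 59 ang 34 near place 1 8
  stone [ 2. 15.] r 15 ang 83 near place 2 37
  stone [-52.  34.] r 62 ang 147 near place 3 10
  stone [-14.  60.] r 62 ang 103 near place 2 17
0.91 [320.6 274.3  65.1 156.4]
(195, np.int64(319), np.int64(321)) (201, np.int64(310), np.int64(330)) (207, np.int64(308), np.int64(332)) (213, np.int64(310), np.int64(331)) (219, np.int64(313), np.int64(327)) (225, np.int64(313), np.int64(327)) (231, np.int64(313), np.int64(328)) (237, np.int64(311), np.int64(330)) (243, np.int64(301), np.int64(341)) (249, np.int64(300), np.int64(342)) (255, np.int64(299), np.int64(343)) (261, np.int64(297), np.int64(344)) (267, np.int64(296), np.int64(345)) (273, np.int64(295), np.int64(346)) (279, np.int64(294), np.int64(347)) (285,
[... 425 characters left out ...]
20, np.int64(14), np.int64(16)) (126, np.int64(8), np.int64(31)) (132, np.int64(2), np.int64(46)) (138, np.int64(2), np.int64(63)) (144, np.int64(3), np.int64(75)) (150, np.int64(14), np.int64(77)) (156, np.int64(33), np.int64(86)) (162, np.int64(50), np.int64(99)) (168, np.int64(87), np.int64(116)) (174, np.int64(106), np.int64(131)) (180, np.int64(121), np.int64(147)) (186, np.int64(138), np.int64(167)) (192, np.int64(150), np.int64(168)) 
axis px at TCP+ [(-0.052, array([318.4, 328.8])), (0.0, array([319.1, 260.6])), (0.014, array([319.2, 248.6])), (0.1166, array([319.8, 196.3]))] ideal foot [319.12283973 196.45490012]
d [ 0.1374  0.0151 -0.2188] r [ 0.0014 -0.0006  0.0016] mm 207 deg 0.2
```

All eight stones are in the bowl and the rod is lifted. It has tilted a few degrees in the grip, so I'll fit its pose in the hand from the two wrist pictures before laying it back.

```bash
python3 - <<'E'
from h import *
s=state();i=optics.camera_info('wrist');R=rot(s['tool_rot']);p=s['tool_pos']
for n in('w2','w7'):
    im=cv2.imread(f'pics/{n}.png');h=cv2.cvtColor(im,cv2.COLOR_BGR2HSV)
    m=(h[...,0]<20)&(h[...,1]>140)&(h[...,2]>60)
    c=m[:,312:330].mean(1)>.5; r=np.nonzero(c[200:])[0]+200; 
    col=h[r.min():r.max()+1,316:326,2].mean(1); e=np.argmax(np.diff(col))+r.min()
    g=im[170:r.min(),319:323].mean((1,2)); print(n,'handle rows',r.min(),e,r.max(),'ball col profile',np.round(g).astype(int))
P=lambda X:proj('wrist',p+R@np.array(X),i)
def rows(d,sl):
    v=np.array([np.sin(d),0,np.cos(d)]);x=np.array([np.cos(d),0,-np.sin(d)]);c=np.array([0,0,-.019]);L=.1356-sl
    f=c+v*L; b=c+v*(L-.105);t=c+v*(L-.171)
    return np.round([P(f)[1],P(b+.012*x)[1],P(b-.012*x)[1],P(t+.012*x)[1],P(t-.012*x)[1]],1)
for d in(-4,-3,0,3,4,5):
    for sl in(0,.003,.006): print(d,sl,rows(np.radians(d),sl))
E
```

```text
w2 handle rows 234 314 353 ball col profile [184 183 183 184 185 184 184 184 183 181 182 182 181 169 152 141 145 151
 156 160 164 168 171 165 149 134 128 128 128 128 128 128 127 127 128 128
 128 128 128 129 129 128 128 128 128 128 128 129 128 128 128 128 128 128
 128 128 128 128 128 129 129 127 118 101]
w7 handle rows 239 313 349 ball col profile [180 189 201 210 217 219 219 220 220 220 220 220 219 220 220 220 220 219
 219 221 220 221 221 218 195 157 138 140 145 149 154 157 160 159 145 126
 121 120 120 119 120 120 119 120 120 120 120 120 120 120 120 120 120 120
 120 119 120 120 120 120 120 119 119 120 119 120 116 105  88]
-4 0 [205.9 234.9 271.8 300.5 353.6]
-4 0.003 [206.8 236.8 274.2 305.4 359.5]
-4 0.006 [207.7 238.7 276.8 310.5 365.6]
-3 0 [203.5 234.1 270.8 302.3 354.5]
-3 0.003 [204.4 236.1 273.3 307.4 360.5]
-3 0.006 [205.3 238.2 275.9 312.7 366.7]
0 0 [196.3 232.  268.  307.6 356.9]
0 0.003 [197.3 234.3 270.7 313.2 363.1]
0 0.006 [198.3 236.6 273.5 319.  369.7]
3 0 [189.  230.  265.2 312.8 358.9]
3 0.003 [190.1 232.5 268.  318.8 365.5]
3 0.006 [191.2 235.  271.  325.1 372.3]
4 0 [186.6 229.4 264.2 314.5 359.6]
4 0.003 [187.8 231.9 267.1 320.7 366.2]
4 0.006 [188.9 234.5 270.2 327.2 373.1]
5 0 [184.2 228.7 263.3 316.2 360.1]
5 0.003 [185.4 231.3 266.3 322.5 366.8]
5 0.006 [186.6 234.  269.4 329.1 373.8]
```

Fit: the rod is tilted −4° about tool y and slid 3 mm, which matches the 7.5 mm height drift. I'll correct the tool tilt on the way back.

```bash
cat >> h.py <<'E'
FR=np.array([.5543,.1901,.1355])-.1166*A_
RP=RT@Ro.from_euler('y',4,degrees=True).as_matrix()
TP=FR+.1326*A_+.019*RP[:,2]
E
python3 -c "
from h import *; where(); print(FR,TP); plan([(TP+[0,-.18,.10],RP),(TP+[0,0,.11],RP),(TP+[0,0,.03],RP)])"
```

```text
t 27.4 foot [44.8 -1.  94. ] F [-0.   1.4 -2.7] M [ 0.51  0.1  -0.03] grip 0.271
[0.56187092 0.1236509  0.03998687] [0.55436888 0.18949541 0.13232025]
d [ 0.1508  0.0438 -0.1707] r [0.0013 0.0459 0.0017] mm 186 deg 4.0
d [ 0.1852  0.0255 -0.1259] r [0. 0. 0.] mm 180 deg 0.0
d [0.0515 0.     0.0857] r [0. 0. 0.] mm 80 deg 0.0
```

```bash
python3 -m inch '[{"dx":0.037,"dy":0.011,"dz":-0.043,"rx":0,"ry":0.01,"rz":0},{"dx":0.075,"dy":0.022,"dz":-0.085,"rx":0,"ry":0.022,"rz":0},{"dx":0.113,"dy":0.033,"dz":-0.128,"rx":0,"ry":0.034,"rz":0.001},{"dx":0.151,"dy":0.044,"dz":-0.171,"rx":0.001,"ry":0.046,"rz":0.002},{"dx":0.151,"dy":0.044,"dz":-0.171,"rx":0.001,"ry":0.046,"rz":0.002}]'|grep contact
python3 -m inch '[{"dx":0.046,"dy":0.006,"dz":-0.031,"rx":0,"ry":0,"rz":0},{"dx":0.092,"dy":0.012,"dz":-0.062,"rx":0,"ry":0,"rz":0},{"dx":0.139,"dy":0.019,"dz":-0.094,"rx":0,"ry":0,"rz":0},{"dx":0.185,"dy":0.0255,"dz":-0.126,"rx":0,"ry":0,"rz":0},{"dx":0.185,"dy":0.0255,"dz":-0.126,"rx":0,"ry":0,"rz":0}]'|grep contact
python3 - <<'E'
from h import *
s=state();print(s['tool_pos']-TP);plan([(TP+[0,0,.03],RP)])
i=optics.camera_info('wrist');im=optics.grab_frame('wrist')
f=s['tool_pos']+RP[:,2]*-.019-A_*.1326;print('pred foot px',proj('wrist',f,i),'rest foot px',proj('wrist',FR,i),proj('wrist',FR+[0,0,.0],i))
for n in('rod','rest'):
  for o in nets.outline_of('wrist',n)[:1]:
    ys,xs=np.nonzero(o['pixels']);print(n,np.round(o['bbox'],1),[(r,xs[ys==r].min(),xs[ys==r].max()) for r in range(ys.min(),min(ys.max(),ys.min()+80),8) if (ys==r).any()])
c=FR-.03*np.array([np.cos(YW),np.sin(YW),0]);u=np.array([np.cos(YW),np.sin(YW),0]);w=np.array([-u[1],u[0],0])
print('plate corners px',[np.round(proj('wrist',np.r_[c[:2],.012]+a*.065*u+b*.045*w,i)) for a,b in((1,1),(1,-1),(-1,-1),(-1,1))])
E
```

```text
contact_force: [0.2, -0.6, -1.8]
contact_force: [0.3, -0.7, -2.4]
[0.00066246 0.00365464 0.10992453]
d [ 0.0478 -0.0015  0.0879] r [0.0024 0.001  0.0026] mm 80 deg 0.3
pred foot px [319.25083152 206.6811521 ] rest foot px [318.61001405 136.73659351] [318.61001405 136.73659351]
rod [171.5 268.1  77.6  29.6] [(252, np.int64(135), np.int64(137)), (260, np.int64(131), np.int64(163)), (268, np.int64(148), np.int64(176)), (276, np.int64(185), np.int64(209))]
rest [319.8  96.3  83.6 114.4] [(41, np.int64(317), np.int64(333)), (49, np.int64(277), np.int64(362)), (57, np.int64(277), np.int64(361)), (65, np.int64(278), np.int64(360)), (73, np.int64(278), np.int64(360)), (81, np.int64(279), np.int64(359)), (89, np.int64(280), np.int64(358)), (97, np.int64(281), np.int64(357)), (105, np.int64(282), np.int64(356)), (113, np.int64(282), np.int64(355))]
plate corners px [array([352., 145.]), array([285., 145.]), array([274.,  44.]), array([363.,  45.])]
```

```bash
python3 -m inch '[{"dx":0.012,"dy":0,"dz":0.022,"rx":0,"ry":0,"rz":0},{"dx":0.024,"dy":-0.001,"dz":0.044,"rx":0.001,"ry":0,"rz":0.001},{"dx":0.036,"dy":-0.0015,"dz":0.066,"rx":0.002,"ry":0.001,"rz":0.002},{"dx":0.0478,"dy":-0.0015,"dz":0.0879,"rx":0.002,"ry":0.001,"rz":0.002},{"dx":0.0478,"dy":-0.0015,"dz":0.0879,"rx":0.002,"ry":0.001,"rz":0.002}]'|grep contact
python3 - <<'E'
from h import *
s=state();print(s['tool_pos']-TP,s['contact_force']);plan([(TP+[0,0,.01],RP),(TP,RP)])
E
```

```text
contact_force: [-0.3, 0.4, -3.1]
[-0.00172926 -0.0056627   0.0272142 ] [-0.32968613  0.36225236 -3.06065908]
d [0.017  0.003  0.0149] r [-0.0047  0.0022 -0.0011] mm 18 deg 0.5
d [0.0064 0.     0.0107] r [0. 0. 0.] mm 10 deg 0.0
```

```bash
python3 -m inch '[{"dx":0.006,"dy":0.003,"dz":0,"rx":0,"ry":0,"rz":0},{"dx":0.010,"dy":0.003,"dz":0.006,"rx":0,"ry":0,"rz":0},{"dx":0.017,"dy":0.003,"dz":0.0149,"rx":-0.003,"ry":0.002,"rz":0},{"dx":0.017,"dy":0.003,"dz":0.0149,"rx":-0.003,"ry":0.002,"rz":0}]'|grep contact
python3 - <<'E'
from h import *
s=state();print(s['tool_pos']-TP,s['contact_force']);plan([(TP+[0,0,.003],RP)])
E
```

```text
contact_force: [-0.3, -1.1, -1.5]
[0.00214712 0.00175333 0.01431534] [-0.3090128  -1.08939208 -1.49700019]
d [ 0.0056 -0.003   0.0131] r [ 0.0028 -0.0012 -0.0029] mm 12 deg 0.4
```

```bash
python3 -m inch '[{"dx":0.003,"dy":-0.0015,"dz":0.0065,"rx":0,"ry":0,"rz":0},{"dx":0.0056,"dy":-0.003,"dz":0.0131,"rx":0.002,"ry":0,"rz":-0.002},{"dx":0.0056,"dy":-0.003,"dz":0.0131,"rx":0.002,"ry":0,"rz":-0.002}]'|grep contact
python3 - <<'E'
from h import *
s=state();print(s['tool_pos']-TP,s['contact_force'],s['ft_torque']);plan([(TP+[0,0,-.001],RP)])
E
```

```text
contact_force: [-0.5, -0.1, -1.9]
[ 6.15708962e-04 -5.26461968e-05  4.07967212e-03] [-0.54428191 -0.14562601 -1.90593926] [ 0.49801901  0.03050376 -0.01739851]
d [ 0.0034 -0.0008  0.0054] r [ 0.0017 -0.0012 -0.0014] mm 5 deg 0.2
```

```bash
python3 -m inch '[{"dx":0.0017,"dy":-0.0004,"dz":0.0027,"rx":0,"ry":0,"rz":0},{"dx":0.0034,"dy":-0.0008,"dz":0.0054,"rx":0,"ry":0,"rz":0},{"dx":0.0034,"dy":-0.0008,"dz":0.0054,"rx":0,"ry":0,"rz":0}]'|grep contact
python3 - <<'E'
from h import *
s=state();print(s['tool_pos']-TP,s['contact_force'],s['ft_torque']);print(RP.T@[0,0,-.001]/.8)
E
```

```text
contact_force: [-5.0, 4.2, 11.7]
[0.00090872 0.00063346 0.0030528 ] [-4.96981279  4.23483236 11.713794  ] [-0.58731286  0.85446033 -0.6321493 ]
[0.0006438  0.         0.00107146]
```

```bash
python3 -m inch '[{"dx":-0.0013,"dy":-0.002,"dz":-0.0021,"rx":0,"ry":0,"rz":0},{"dx":-0.0013,"dy":-0.002,"dz":-0.0021,"rx":0,"ry":0,"rz":0}]'|grep contact
python3 -m inch '[{"dx":0.0006,"dy":0,"dz":0.0011,"rx":0,"ry":0,"rz":0},{"dx":0.0006,"dy":0,"dz":0.0011,"rx":0,"ry":0,"rz":0}]'|grep contact
python3 - <<'E'
from h import *
s=state();print(s['tool_pos']-TP,s['contact_force'],s['ft_torque'])
im=optics.grab_frame('wrist');i=optics.camera_info('wrist')
for o in nets.outline_of('wrist','rod')[:3]:
    ys,xs=np.nonzero(o['pixels']);print(np.round(o['bbox'],1),[(r,xs[ys==r].min(),xs[ys==r].max()) for r in range(ys.min(),ys.max(),10) if (ys==r).any()])
E
```

```text
contact_force: [-0.3, 5.0, 7.1]
contact_force: [-2.5, 5.4, 9.4]
[-0.00031901  0.0006125   0.0030006 ] [-2.47787575  5.37282849  9.41119806] [-0.17240977  0.33983397 -0.27283667]
[570.7 178.4 138.1  95.1] [(129, np.int64(638), np.int64(639)), (139, np.int64(621), np.int64(639)), (149, np.int64(606), np.int64(631)), (159, np.int64(592), np.int64(614)), (169, np.int64(576), np.int64(597)), (179, np.int64(540), np.int64(578)), (189, np.int64(525), np.int64(570)), (199, np.int64(510), np.int64(567)), (209, np.int64(502), np.int64(547)), (219, np.int64(506), np.int64(530))]
[ 96.  155.1 190.  151.9] [(80, np.int64(0), np.int64(0)), (90, np.int64(0), np.int64(12)), (100, np.int64(0), np.int64(27)), (110, np.int64(7), np.int64(40)), (120, np.int64(21), np.int64(56)), (130, np.int64(37), np.int64(69)), (140, np.int64(53), np.int64(84)), (150, np.int64(67), np.int64(122)), (160, np.int64(83), np.int64(136)), (170, np.int64(90), np.int64(151)), (180, np.int64(92), np.int64(165)), (190, np.int64(103), np.int64(178)), (200, np.int64(119), np.int64(190)), (210, np.int64(137), np.int64(186)), (220, np.int64(153), np.int64(182))]
```

The reaction (−2.5, 5.4, 9.4 plus weight) points along the rod's axis, so the ball is resting on the ledge. Releasing.

```bash
python3 -m inch '[{"dx":-0.0005,"dy":0,"dz":-0.001,"rx":0,"ry":0,"rz":0},{"dx":-0.0005,"dy":0,"dz":-0.001,"rx":0,"ry":0,"rz":0},{"dx":-0.0005,"dy":0,"dz":-0.001,"rx":0,"ry":0,"rz":0},{"dx":-0.0005,"dy":0,"dz":-0.001,"rx":0,"ry":0,"rz":0},{"dx":-0.0005,"dy":0,"dz":-0.001,"rx":0,"ry":0,"rz":0}]' 1
python3 -m inch '[{"dx":0,"dy":0,"dz":0,"rx":0,"ry":0,"rz":0},{"dx":0,"dy":0,"dz":-0.03,"rx":0,"ry":0,"rz":0},{"dx":0,"dy":0,"dz":-0.07,"rx":0,"ry":0,"rz":0},{"dx":0,"dy":0,"dz":-0.12,"rx":0,"ry":0,"rz":0},{"dx":0,"dy":0,"dz":-0.17,"rx":0,"ry":0,"rz":0}]'
python3 -m inch '[{"dx":0,"dy":0,"dz":0,"rx":0,"ry":0,"rz":0},{"dx":0,"dy":0,"dz":0,"rx":0,"ry":0,"rz":0},{"dx":0,"dy":0,"dz":0,"rx":0,"ry":0,"rz":0},{"dx":0,"dy":0,"dz":0,"rx":0,"ry":0,"rz":0}]'|head -1
python3 - <<'E'
from h import *
s=state();i=optics.camera_info('wrist');optics.grab_frame('wrist')
for o in nets.outline_of('wrist','rod')[:4]:
    ys,xs=np.nonzero(o['pixels'])
    if abs(o['bbox'][0]-320)<60: print(np.round(o['bbox'],1),o['confidence'],[(r,xs[ys==r].min(),xs[ys==r].max()) for r in range(ys.min(),ys.max(),6) if (ys==r).any()])
w=np.array([-np.sin(YW),np.cos(YW),0]);x=np.cross(w,A_)
print('pred handle corners',[np.round(proj('wrist',FR+k*A_+a*.012*w+b*.012*x,i),1) for k in(.105,.171) for a in(-1,1) for b in(-1,1)])
E
```

```text
time: 31.05
tool_pos: [0.5525, 0.189, 0.1327]
tool_rot: [0.199, 0.642, 0.719, -0.177]
contact_force: [0.7, 0.3, 0.4]
gripper_width: 1.002
grasp_force: 0.0
time: 31.55
tool_pos: [0.5441, 0.2589, 0.2507]
tool_rot: [0.199, 0.642, 0.718, -0.177]
contact_force: [0.8, 0.5, -0.7]
gripper_width: 1.0
grasp_force: 0.0
time: 31.95
[323.9 200.6  29.1  41. ] 0.81 [(179, np.int64(314), np.int64(322)), (185, np.int64(311), np.int64(336)), (191, np.int64(310), np.int64(337)), (197, np.int64(309), np.int64(338)), (203, np.int64(309), np.int64(338)), (209, np.int64(309), np.int64(337)), (215, np.int64(308), np.int64(337))]
pred handle corners [array([310.9, 178.3]), array([311.1, 201.2]), array([334.6, 178.3]), array([334.3, 201.2]), array([308. , 193.2]), array([308.4, 222. ]), array([338.3, 193.2]), array([337.9, 222. ])]
```

The seen handle outline (rows 180–221, columns 309–338) matches the seated prediction (178–222, 308–338) to about 1–2 mm. The gripper is clear, so I'm handing in.

```bash
python3 -c "
from h import *; print(state()['joint_vel'].round(3)); print(ticket.job_done())"
```

```text
[ 0.002 -0.002 -0.01  -0.003  0.004  0.001]
the job is handed in; nothing more can be done
None
```

I stirred the stones two laps anticlockwise with the ball pressed lightly, all eight were still in the bowl when last checked, and the rod is back in its rest with the gripper clear; the job is handed in at about 32 s, but no verdict came back.

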